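Dust off the platter pucks behind the interlocked guard

ROBOT

A 6-joint arm with a two-finger parallel gripper is mounted at the origin on the work surface. World frame = base frame: x ahead of the robot, y to its left, z up, the work surface at z = 0. Lengths are in m, angles in rad, forces in N, time in s.
With the tool pointing down it reaches from about 0.35 to 0.725 m from the base axis. Payload 4.3 kg.
Tool frame: the origin (TCP) lies at the very end of the fingers, on their centre line; the grasp point (between the pads) lies behind it (arm.pinch_z is the x of the grasp point in the tool frame, in m); x points along the fingers, y is the direction in which the jaws open and shut, and the axes are right-handed (so a half turn about x gives the same grasp; the last joint's range is limited). The gripper opens to 85 mm and grips with 20 to 120 N. Pads are 22 mm wide; open, the fingers measure 114 mm over their backs; the gripper's body (76 mm by 85 mm) begins 54 mm behind the grasp point. The pads swing forward as they close: fully open they stand 13 mm farther back than shut.
Start: joints at [1.188, 0.377, 0.081, 1.274, 0, 1.46], TCP at [0.155, 0.554, 0.231] pointing down, gripper open.
Joint ranges: [-2.72, 2.72], [-0.84, 1.66], [-1.02, 1.22], [-1.77, 2.12], [-1.37, 1.28], [-3.14, 3.14]. Speed limits (rad/s): [2.57, 2.57, 3.14, 3.14, 3.14, 3.14].

INTERFACE

Orientations are given as [roll, pitch, yaw] about the fixed x, y, z axes, in that order (R = Rz(yaw) Ry(pitch) Rx(roll)).
In Python, from plant import arm gives the robot as it stands.
- The arm moves only by the shell command python3 -m jog 'ROWS'. ROWS is JSON, a list of rows, each an object of numbers: "ax", "ay", "az": the turn, a rotation vector about the tool's x, y, z in degrees; "x", "y", "z": the shift along the tool's x, y, z in m; "jaw": the closure, from 0 (fully open) to 1 (shut). In form: [{"ax": .., "ay": .., "az": .., "x": .., "y": .., "z": .., "jaw": ..}, ...]. A call has 1 to 10 rows; each row is the pose to reach, as a shift and turn from the pose commanded when the call began, along the tool's axes at that moment; what a row does not reach only later rows make up. A row lasts 1/8 s, in which the tool goes at most 62.5 mm and 10.7 degrees, less where a joint would pass 70% of its speed; a pose out of reach is approached as far as the arm can. A call with a gripper value outside its range is refused whole. The fingers move at their own pace and stop on an object; the grip force is fixed at half the most. Time passes only in rows, so rows that repeat a pose let the fingers close. It gives the time, the measured TCP pose, the force and the opening at its end, in the units of the state.
- arm.observe(): the state, without advancing time (a new reading comes with each control period).
- arm.camera(name): name is "side" or "top"; returns (picture, depth): 384x512x3 uint8, blue, green, red; 384x512 float32, m along the optical axis (not along the pixel's ray), 0 where there is no reading.
- arm.camera_model(name): a dict with "K" (3x3 intrinsics, pixels), "R" (3x3) and "t" (3): a world point X has camera coordinates R X + t. Camera axes: x right, y down, z forward; pixel columns grow to the right and rows downward; lengths in m; the calibration is good to about 2 mm. A picture is of the moment at which its call begins. camera_model takes no time and is no camera call.
- arm.close_job(): hands the job in, once; it reports no verdict.
The state is a dict: "t": time; "q": joint angles; "dq": joint speeds; "joint_torque": joint torques, N m; "eef_pos": TCP position; "ee_rot": TCP orientation; "ft_force": force on the tool from outside, world axes, zero at the start; "ft_torque": the same for the moment, N m; "finger_gap": finger opening in m.
Only numpy, scipy, OpenCV 4.12 (cv2) and the standard library are available. Lean on these libraries where they do the work, as an engineer would, in place of code of your own. Each camera call takes 0.05 s, during which the arm holds its last target. There are 200 camera calls.

TASK

Dust off the aluminium platter pucks: lay every puck on the table flat in the dust-off tray, then lift the yellow guard out of its grey parking block, push its steel tongue straight down fully home in the slot of the red interlock switch and leave it there, squeeze the gun's orange trigger all the way in and let it go. Then put the guard back fully home in the parking block, and only after that move all the pucks out of the tray and lay them flat on the foam of the black tool case. Never squeeze the trigger while the guard is not home in the red switch, and leave the other things on the table where they are.

Things in the scene. Friction and masses are not known exactly. Their poses are not given: they have to be found in the camera images.
- puck0_center (a point): Centre (half-way up) of a plain aluminium platter puck, a disc 46 mm across and 26 mm high, z along its axis, 115 g (varies), with a dark line round its side and a small dent on top. Four exist (puck0 to puck3), all alike; only two or three are present at a start, lying flat on the table.
- puck1_center (a point): Centre (half-way up) of a plain aluminium platter puck, a disc 46 mm across and 26 mm high, z along its axis, 115 g (varies), with a dark line round its side and a small dent on top. Four exist (puck0 to puck3), all alike; only two or three are present at a start, lying flat on the table.
- puck2_center (a point): Centre (half-way up) of a plain aluminium platter puck, a disc 46 mm across and 26 mm high, z along its axis, 115 g (varies), with a dark line round its side and a small dent on top. Four exist (puck0 to puck3), all alike; only two or three are present at a start, lying flat on the table.
- puck3_center (a point): Centre (half-way up) of a plain aluminium platter puck, a disc 46 mm across and 26 mm high, z along its axis, 115 g (varies), with a dark line round its side and a small dent on top. Four exist (puck0 to puck3), all alike; only two or three are present at a start, lying flat on the table.
- tray_floor (a point): Centre of the top of the tray's black rubber floor, 4 mm above the table. Tray of the fixed dust-off station: inside 120 mm along x, 180 mm along y, with a steel lip that is 5 mm thick and only 8 mm higher than the floor. The red switch stands at its -x side. z up; axes are the station's.
- switch_slot (a point): Centre of the mouth of the slot in the top of the red interlock switch (block 40 mm along x, 60 mm along y, top 50 mm above the table), 90 mm to -x of the tray's centre. The slot is 9 mm along x, 34 mm along y, 34 mm deep, its edge chamfered 3 mm; straight down. z up; axes are the station's.
- park_slot (a point): Centre of the mouth of the slot in the top of the fixed grey parking block (40 mm along x, 60 mm along y, top 40 mm above the table, on a thin dark foot plate). The slot is the same as the switch's: 9 mm along x, 34 mm along y, 34 mm deep, chamfered 3 mm. The guard stands here at the start.
- guard_grip (a point): Centre of the black grip block on top of the loose guard: 22 mm thick (guard's x), 44 mm wide (guard's y), 36 mm high. Under it a yellow screen, 6 mm thick, 100 mm wide, 40 mm high; under that the flat steel tongue. Guard 120 g, the same either way round. z up along the guard.
- guard_tip (a point): Middle of the lower end of the guard's steel tongue, 86 mm below the grip's centre. The tongue is 5 mm thick (guard's x), 30 mm wide (guard's y), 28 mm long up to the lower edge of the yellow screen; fully home, this edge rests on the block and the tip is 28 mm below the slot's mouth.
- gun_grip (a point): Middle of the place to hold on the blue fixed grip of the dust-off gun, 64 mm above the table. The gun lies on its side on a fixed pedestal, barrel along its +y to the tray, grip a bar along its -x, 28 mm thick along y (from 14 mm to -y of this point to 14 mm to +y), 28 mm high, free below; it ends 46 mm to -x of this point and meets the blue gun body (top 81 mm above the table) 54 mm to +x of it. z up.
- trigger_pad (a point): Middle of the pressing place on the orange trigger, a bar 10 mm thick, 22 mm high and 70 mm long beside the grip on its +y side; the place lies 50 mm from its hinge (vertical, at the gun body) and 20 mm from its free end. At rest it is 36 mm to the gun's +y of gun_grip; at full squeeze it has moved 12 mm towards the grip, so grip and trigger measure 55 mm across outside at rest, 43 mm when fully squeezed. The grip does not move, so one finger must travel with the trigger.
- trigger (a joint): Trigger angle in rad: 0 at rest, 0.24 at the stop (fully squeezed); the spring brings it back. Takes about 3 N to start and 7 N at the stop, at the pressing place.
- case_bed (a point): Centre of the top of the grey foam in the open compartment of the fixed black tool case, 24 mm above the table. Inside 196 mm along x, 136 mm along y; the case's walls are 7 mm thick and stand 10 mm above the foam. Its lid lies folded back at the +y side, its brass latch is at the -y side. z up.
- plug: Bystander: chrome headphone jack plug lying on the table, 77 mm long, 14 mm thick, origin under it, 12 mm from its rubber end.
- resistor: Bystander: tan ceramic resistor lying on the table, 48 x 10 x 10 mm.
- cleaner: Bystander: small bottle of cleaner, 48 mm across, 120 mm high, origin under its centre.
- mug: Bystander: blue mug, 76 mm across, 90 mm high, origin under its centre.
- driver: Bystander: screwdriver lying on the table, 160 mm long.
- adaptor: Bystander: yellow centre adaptor ring lying on the table, 38 mm across, 6 mm high.
- brush: Bystander: brush lying on the table, 140 mm long.
Not all that is in view belongs to the job. What is shaped like the part that bears puck3_center but turquoise is not meant. There is more than one size of the part that bears guard_grip; the job needs the smaller.

How it is judged:
On the way, in this order (a step that is already met when the one before it is completed fails the run):
1. every puck lies flat in the tray (x of puck0_center in the frame of tray_floor between -0.045 and 0.045 m and y of puck0_center in the frame of tray_floor between -0.075 and 0.075 m and z of puck0_center in the frame of tray_floor between 0.01 and 0.017 m and angle between each of puck0_center, puck1_center, puck2_center, puck3_center's own z axis and vertical below 0.12 rad and x of puck1_center in the frame of tray_floor between -0.045 and 0.045 m and y of puck1_center in the frame of tray_floor between -0.075 and 0.075 m and z of puck1_center in the frame of tray_floor between 0.01 and 0.017 m and x of puck2_center in the frame of tray_floor between -0.045 and 0.045 m and y of puck2_center in the frame of tray_floor between -0.075 and 0.075 m and z of puck2_center in the frame of tray_floor between 0.01 and 0.017 m and x of puck3_center in the frame of tray_floor between -0.045 and 0.045 m and y of puck3_center in the frame of tray_floor between -0.075 and 0.075 m and z of puck3_center in the frame of tray_floor between 0.01 and 0.017 m), for 0.2 s.
2. the guard's tongue is fully home in the switch slot, pucks in the tray (all of step 1 and x of guard_tip in the frame of switch_slot between -0.005 and 0.005 m and y of guard_tip in the frame of switch_slot between -0.006 and 0.006 m and z of guard_tip in the frame of switch_slot below -0.025 m and angle between guard_tip's own z axis and vertical below 0.12 rad and angle between the y axis of guard_tip and the y axis of switch_slot, either way round below 0.2 rad), for 0.3 s.
3. the trigger is fully squeezed with the guard home and the pucks in the tray (all of step 2 and value of joint trigger above 0.19 rad), for 0.1 s.
4. the trigger is let go with the guard still home (all of step 2 and value of joint trigger below 0.04 rad), for 0.2 s.
5. the guard is back home in the parking block, pucks still in the tray (all of step 1 and x of guard_tip in the frame of park_slot between -0.005 and 0.005 m and y of guard_tip in the frame of park_slot between -0.006 and 0.006 m and z of guard_tip in the frame of park_slot below -0.025 m and angle between guard_tip's own z axis and vertical below 0.12 rad and angle between the y axis of guard_tip and the y axis of park_slot, either way round below 0.2 rad), for 0.2 s.
At the end, for the whole second after the job is handed in: Every puck present lies flat (within 0.12 rad) and still on the foam inside the tool case, the guard's tongue is home in the parking block (tip at least 25 mm below the mouth, upright within 0.12 rad), and the trigger is released (below 0.04 rad) (x of puck0_center in the frame of case_bed between -0.083 and 0.083 m and y of puck0_center in the frame of case_bed between -0.053 and 0.053 m and z of puck0_center in the frame of case_bed between 0.01 and 0.017 m and angle between each of puck0_center, puck1_center, puck2_center, puck3_center, guard_tip's own z axis and vertical below 0.12 rad and x of puck1_center in the frame of case_bed between -0.083 and 0.083 m and y of puck1_center in the frame of case_bed between -0.053 and 0.053 m and z of puck1_center in the frame of case_bed between 0.01 and 0.017 m and x of puck2_center in the frame of case_bed between -0.083 and 0.083 m and y of puck2_center in the frame of case_bed between -0.053 and 0.053 m and z of puck2_center in the frame of case_bed between 0.01 and 0.017 m and x of puck3_center in the frame of case_bed between -0.083 and 0.083 m and y of puck3_center in the frame of case_bed between -0.053 and 0.053 m and z of puck3_center in the frame of case_bed between 0.01 and 0.017 m and x of guard_tip in the frame of park_slot between -0.005 and 0.005 m and y of guard_tip in the frame of park_slot between -0.006 and 0.006 m and z of guard_tip in the frame of park_slot below -0.025 m and angle between the y axis of guard_tip and the y axis of park_slot, either way round below 0.2 rad and value of joint trigger below 0.04 rad and linear speed of each of guard, puck0, puck1, puck2, puck3 below 0.02 m/s); the robot touches nothing.
It fails at once if the trigger is squeezed (beyond 0.1 rad) while the guard is not home in the switch (value of joint trigger above 0.1 rad and not (x of guard_tip in the frame of switch_slot between -0.005 and 0.005 m and y of guard_tip in the frame of switch_slot between -0.006 and 0.006 m and z of guard_tip in the frame of switch_slot below -0.025 m and angle between guard_tip's own z axis and vertical below 0.12 rad and angle between the y axis of guard_tip and the y axis of switch_slot, either way round below 0.2 rad)).
It fails at once if a bystander is moved more than 50 mm (distance of any of plug, resistor, cleaner, mug, driver, adaptor, brush from where it was at the start of the episode above 0.05 m).
Of puck0, puck1, puck2, puck3 only 2 to 3 are there at a start; the rules pass over those that are not, and their reading is None.
At some moment in a run one of puck0, puck1, puck2, puck3 may be knocked a few centimetres aside while the robot is not near it.
It also fails if it takes over 210 s, if anything falls off the work surface, if the arm or the gripper's body presses on something with over 40 N, if the wrist force passes 120 N, or if a joint passes its speed limit or range.

## Working session

There is one attempt and no reset: what is moved stays moved. The work goes in short steps, Python scripts to look and compute and a shell command to move; the robot and the scene stay as the last step left them, time stands still between calls to the robot, and variables do not carry over. Pictures are saved under pics/ and viewed, about 12 in all and at most 16, crops included, and the job is handed in when it is done.

```bash
ls; mkdir -p pics; python3 - <<'E'
from plant import arm
import cv2,numpy as np
print(arm.observe(),arm.pinch_z)
for n in ("top","side"):
    p,d=arm.camera(n); cv2.imwrite(f"pics/{n}0.png",cv2.resize(p,(800,600),interpolation=cv2.INTER_CUBIC)); np.savez(f"/tmp/{n}0.npz",p=p,d=d)
    m=arm.camera_model(n); print(n,m)
E
```

```text
pics
{'t': 0.0, 'q': array([1.18767847e+00, 3.78075991e-01, 7.96167267e-02, 1.27441437e+00,
       6.14771351e-06, 1.46051581e+00]), 'dq': array([-0.00062427,  0.0002577 , -0.00102122, -0.00112073,  0.00108181,
        0.00115886]), 'joint_torque': array([ 3.37287702e-04, -4.63597226e+01,  2.69880563e+01,  2.04854377e-02,
        8.48398804e-05,  3.59409185e-06]), 'eef_pos': array([0.15467273, 0.55311297, 0.23034996]), 'ee_rot': array([-1.68403629,  1.56871901, -1.95687364]), 'ft_force': array([0.52991701, 0.32262741, 0.10884011]), 'ft_torque': array([-0.01471789,  0.01390439,  0.00075848]), 'finger_gap': 0.0855411357552412} -0.0187
top {'K': array([[369.57711257,   0.        , 259.4387374 ],
       [  0.        , 369.57711257, 196.30479892],
       [  0.        ,   0.        ,   1.        ]]), 'R': array([[-0.01496031, -0.99985295,  0.00838225],
       [-0.99870534,  0.01453445, -0.04874827],
       [ 0.04861927, -0.00910069, -0.99877592]]), 't': array([0.03044805, 0.53046934, 1.07238179])}
side {'K': array([[380.53263592,   0.        , 260.48429398],
       [  0.        , 380.53263592, 195.01705287],
       [  0.        ,   0.        ,   1.        ]]), 'R': array([[ 0.98382191, -0.17842239,  0.01612149],
       [-0.10093038, -0.6263722 , -0.77296243],
       [ 0.14801186,  0.75883023, -0.63424694]]), 't': array([-0.54269049,  0.1497863 ,  0.95835712])}
```

View pics/top0.png

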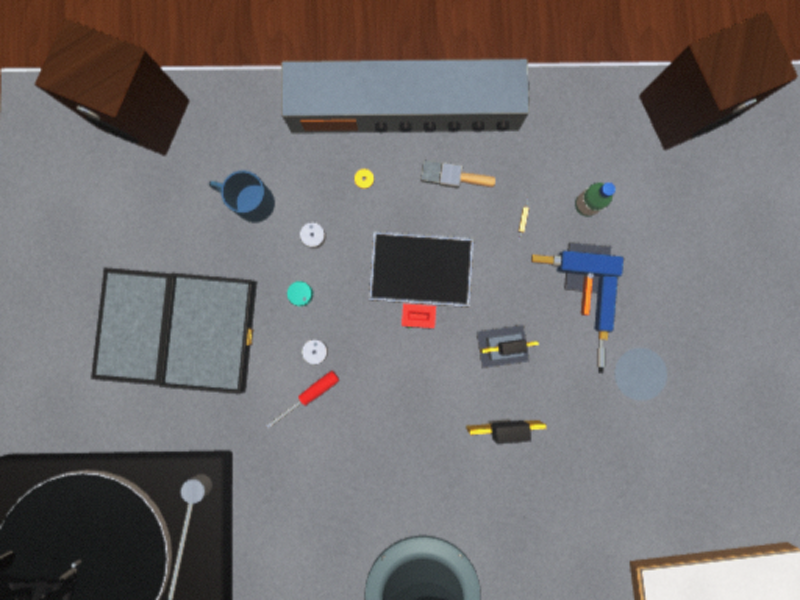

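View pics/side0.png

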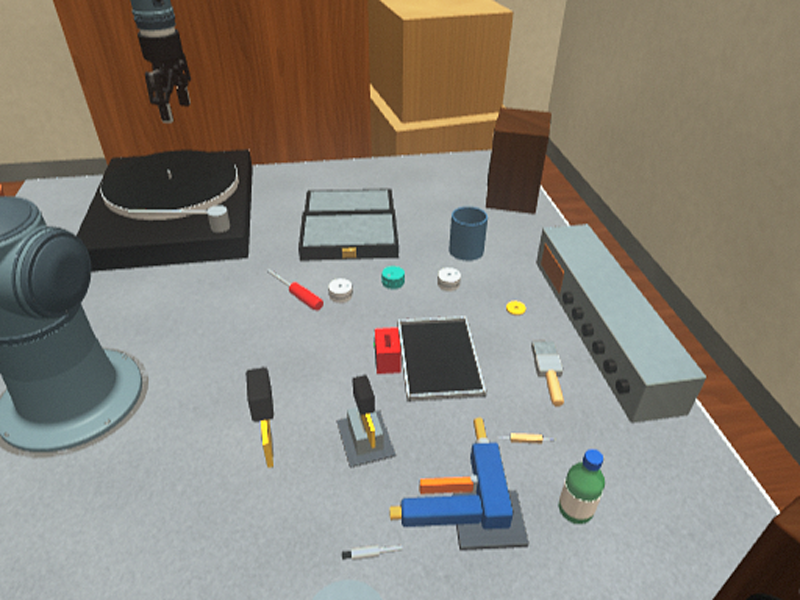

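The top view shows pucks at (312,235) and (314,351), with the turquoise decoy at (300,293). The tray is at (421,270), the switch at (418,316) and the parked guard at (512,346). The larger guard stands at (511,431), the gun grip is near (607,300) with the trigger at (588,295), and the open half of the case is at (208,333).

```bash
cat > h.py <<'E'
import numpy as np,cv2
from plant import arm
def ray(n,uv,z):
    m=arm.camera_model(n);K,R,t=m["K"],m["R"],m["t"]
    c=-R.T@t; d=R.T@np.linalg.solve(K,np.array([uv[0],uv[1],1.])); return c+d*(z-c[2])/d[2]
def pix(n,X):
    m=arm.camera_model(n); x=m["K"]@(m["R"]@np.asarray(X,float)+m["t"]); return x[:2]/x[2]
def blob(p,lo,hi,box=None,minA=20):
    # box u0,v0,u1,v1 ; largest HSV blob contours
    h=cv2.cvtColor(p,cv2.COLOR_BGR2HSV); m=cv2.inRange(h,np.array(lo),np.array(hi))
    if box is not None:
        k=np.zeros_like(m);k[box[1]:box[3],box[0]:box[2]]=255;m&=k
    c,_=cv2.findContours(m,cv2.RETR_EXTERNAL,cv2.CHAIN_APPROX_NONE)
    return sorted([x for x in c if cv2.contourArea(x)>=minA],key=cv2.contourArea,reverse=True)
def rectw(n,c,z):
    P=np.array([ray(n,q,z)[:2] for q in c.reshape(-1,2)],np.float32)
    return cv2.minAreaRect(P)
def crop(p,b,s,f):
    cv2.imwrite(f,cv2.resize(p[b[1]:b[3],b[0]:b[2]],None,fx=s,fy=s,interpolation=cv2.INTER_CUBIC))
def cloud(n,d):
    m=arm.camera_model(n);v,u=np.mgrid[:384,:512]
    x=np.linalg.solve(m["K"],np.stack([u.ravel(),v.ravel(),np.ones(u.size)])*d.ravel())
    return (m["R"].T@(x-m["t"][:,None])).T.reshape(384,512,3)
E
python3 - <<'E'
from h import *
a=np.load("/tmp/top0.npz");p,d=a["p"],a["d"];n="top"
def show(nm,lo,hi,box,z):
    for c in blob(p,lo,hi,box)[:2]:
        r=rectw(n,c,z);print(nm,np.round(r[0],4),np.round(r[1],4),round(r[2],1),cv2.contourArea(c))
W=cloud(n,d)
for b in [(190,140,211,161),(190,214,212,236)]: show("puck",(0,0,150),(179,60,255),b,.026)
show("tray",(0,0,0),(179,255,45),(235,148,305,198),.004)
show("switch",(0,150,80),(8,255,255),(250,190,285,215),.05)
show("trig",(5,150,120),(18,255,255),(370,165,383,205),.075)
show("gunblue",(100,120,60),(125,255,255),(340,155,405,218),.08)
show("case",(0,0,70),(179,60,255),(106,176,162,252),.024)
g=(300,205,350,240)
X=W[g[1]:g[3],g[0]:g[2]].reshape(-1,3)
for z0,z1 in[(.03,.045),(.05,.1),(.105,.13)]:
    s=X[(X[:,2]>z0)&(X[:,2]<z1)]
    if len(s)>4: r=cv2.minAreaRect(s[:,:2].astype(np.float32));print(z0,len(s),np.round(r[0],4),np.round(r[1],4),r[2],s[:,2].max())
G=W[155:218,340:405].reshape(-1,3)
for z0,z1 in[(.04,.07),(.07,.079),(.079,.1)]:
    s=G[(G[:,2]>z0)&(G[:,2]<z1)];print(z0,len(s),s.min(0),s.max(0))
def cr(p,b,s): return cv2.resize(p[b[1]:b[3],b[0]:b[2]],None,fx=s,fy=s,interpolation=cv2.INTER_CUBIC)
im=np.vstack([cr(p,(230,140,360,240),6)]);cv2.imwrite("pics/c1.png",im)
cv2.imwrite("pics/c2.png",cr(p,(340,150,410,215),9))
E
```

```text
puck [0.6702 0.1975] [0.0456 0.0473] 44.7 188.0
puck [0.4498 0.1955] [0.0462 0.0461] 89.1 196.5
tray [ 0.6045 -0.0078] [0.1745 0.1127] 85.1 2096.5
switch [ 5.131e-01 -1.000e-04] [0.0591 0.0391] 84.4 255.5
trig [ 0.5433 -0.2999] [0.0116 0.0622] 83.1 71.5
gunblue [ 0.5531 -0.3017] [0.1073 0.1323] 82.1 739.0
case [0.4885 0.3916] [0.1359 0.1979] 84.1 3104.0
case [0.4257 0.3184] [0.0201 0.0977] 89.9 81.5
0.03 146 [ 0.4545 -0.159 ] [0.0396 0.0603] 6.739352703094482 0.04431619712387457
0.05 62 [ 0.4569 -0.1587] [0.0214 0.0991] 14.45521068572998 0.09775042898941703
0.105 139 [ 0.4548 -0.1595] [0.0217 0.0447] 7.909010410308838 0.12249117695545084
0.04 183 [ 0.46520357 -0.33370798  0.04943798] [ 0.62113145 -0.20380048  0.06999604]
0.07 489 [ 0.46524662 -0.35991446  0.07005802] [ 0.62268955 -0.20579406  0.07899297]
0.079 598 [ 0.48179139 -0.36209231  0.07901752] [ 0.62441477 -0.25370052  0.08673219]
```

View pics/c1.png

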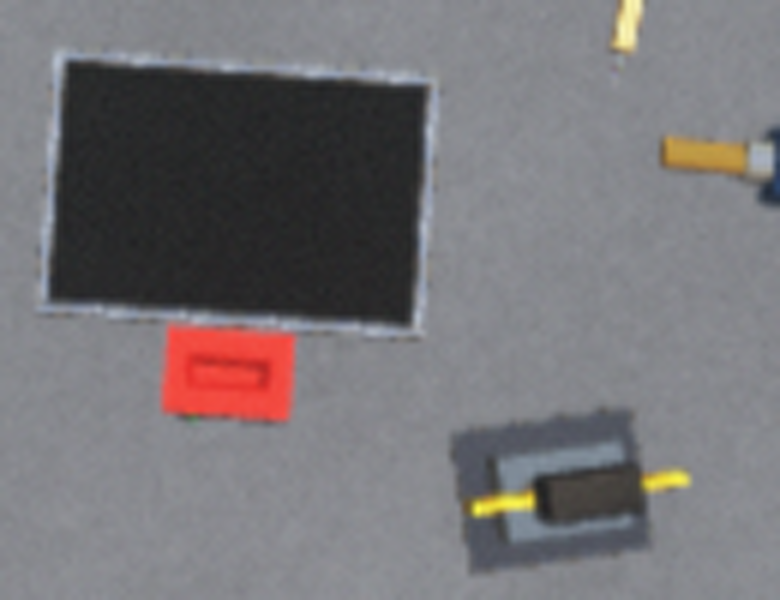

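View pics/c2.png

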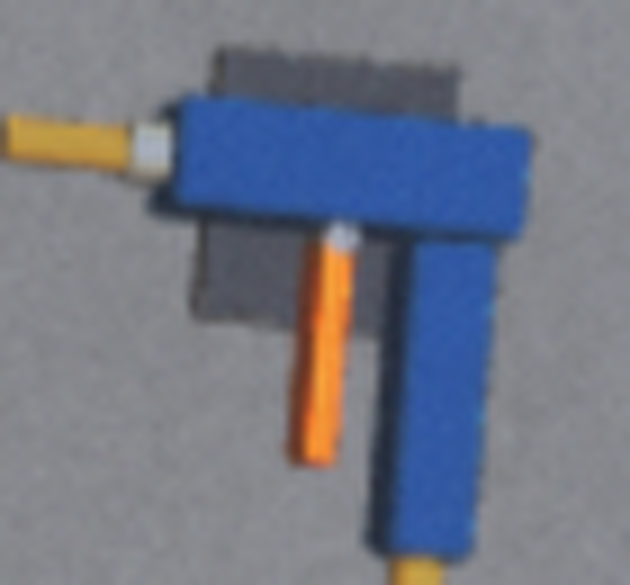

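Crop c1 shows the slot mouth at about (229,372), which is full-image (268.2,202.0), and the parked guard's grip at about (592,493). Crop c2 shows the grip bar's free end centred at (431,553) and the trigger's free end at (319,465). Only two pucks are present.

```bash
cat >> h.py <<'E'
from scipy.spatial.transform import Rotation as Ro
def plan(X,psi,half=0):
    """rows for TCP target X (world), jaw yaw psi deg, tool down"""
    o=arm.observe();R=Ro.from_euler("xyz",o["ee_rot"]).as_matrix()
    best=[]
    for k in (0,180):
        a=np.radians(psi+k);c,s=np.cos(a),np.sin(a)
        T=np.array([[0,0,-1],[c,s,0],[s,-c,0]],float).T
        best.append(np.degrees(Ro.from_matrix(R.T@T).as_rotvec()))
    best.sort(key=np.linalg.norm)
    print("turn",np.round(best[half],1),"shift",np.round(R.T@(np.array(X)-o["eef_pos"]),4),"psi now",round(np.degrees(np.arctan2(R[1,1],R[0,1])),2),"q",np.round(o["q"],2),"t",round(o["t"],2))
E
python3 - <<'E'
from h import *
print("slot",ray("top",(268.2,202.0),.05))
e=ray("top",(387.9,211.4),.078);j=ray("top",(390.7,177),.078);te=ray("top",(375.4,201.7),.075)
print(e,j,te,np.degrees(np.arctan2(j[1]-e[1],j[0]-e[0])))
d=(j-e)/np.linalg.norm(j-e);print("grip",e+d*.046)
print("decoy",ray("top",(192,187.5),.026),"driver tip..",ray("top",(204,248),.01))
plan((.6702,.1975,.12),-5)
plan((.4498,.1955,.12),-5)
E
```

```text
slot [ 0.51253167 -0.00163001  0.05      ]
[ 0.48078206 -0.33098169  0.078     ] [ 0.57601624 -0.34182185  0.078     ] [ 0.508176   -0.29814798  0.075     ] -6.493822363941569
grip [ 0.52648692 -0.33618411  0.078     ]
decoy [0.55862143 0.2178798  0.026     ] driver tip.. [0.38222508 0.18673918 0.01      ]
turn [79.4  0.1  0.1] shift [ 0.1107 -0.2034  0.5923] psi now 74.37 q [1.19 0.38 0.08 1.27 0.   1.46] t 0.1
turn [79.4  0.1  0.1] shift [ 0.1108 -0.2647  0.3806] psi now 74.37 q [1.19 0.38 0.08 1.27 0.   1.46] t 0.1
```

```bash
python3 - <<'E'
from h import *
plan((.4498,.1955,.12),90)
E
```

```text
turn [-15.6  -0.    0.1] shift [ 0.1108 -0.2647  0.3806] psi now 74.37 q [1.19 0.38 0.08 1.27 0.   1.46] t 0.1
```

```bash
python3 -m jog '[{"ax":-15.6,"x":0.06,"y":-0.2647,"z":0.3806},{"ax":-15.6,"x":0.06,"y":-0.2647,"z":0.3806},{"ax":-15.6,"x":0.06,"y":-0.2647,"z":0.3806},{"ax":-15.6,"x":0.06,"y":-0.2647,"z":0.3806},{"ax":-15.6,"x":0.06,"y":-0.2647,"z":0.3806},{"ax":-15.6,"x":0.06,"y":-0.2647,"z":0.3806},{"ax":-15.6,"x":0.06,"y":-0.2647,"z":0.3806},{"ax":-15.6,"x":0.06,"y":-0.2647,"z":0.3806},{"ax":-15.6,"x":0.11,"y":-0.2647,"z":0.3806},{"ax":-15.6,"x":0.11,"y":-0.2647,"z":0.3806}]'; python3 -c "
from h import *
plan((.4498,.1955,.004),90)"
```

```text
turn [-15.6  -0.    0.1] shift [ 0.2268 -0.2645  0.3806] psi now 74.37 q [1.19 0.38 0.08 1.27 0.   1.46] t 0.1$[0]: bad value
```

```bash
python3 -m jog '[{"ax":-15.6,"ay":0,"az":0,"x":0.06,"y":-0.265,"z":0.38,"jaw":0},{"ax":-15.6,"ay":0,"az":0,"x":0.06,"y":-0.265,"z":0.38,"jaw":0}]'; python3 -m jog --help | head -20
```

```text
t: 0.35
eef_pos: [0.2325, 0.4595, 0.215]
ee_rot: [-0.998, 1.57, -0.993]
ft_force: [0.8, 0.2, 0.9]
finger_gap: 0.085invalid input: not JSON, or not a number
```

```bash
python3 -c "
from h import *
plan((.4498,.1955,.12),90)"
```

```text
turn [0.3 0.  0. ] shift [ 0.0951 -0.2651  0.2159] psi now 90.3 q [ 0.98  0.26 -0.12  1.19 -0.    0.97] t 0.35
```

```bash
python3 -m jog '[{"ax":0,"ay":0,"az":0,"x":0.03,"y":-0.265,"z":0.216,"jaw":0},{"ax":0,"ay":0,"az":0,"x":0.03,"y":-0.265,"z":0.216,"jaw":0},{"ax":0,"ay":0,"az":0,"x":0.03,"y":-0.265,"z":0.216,"jaw":0},{"ax":0,"ay":0,"az":0,"x":0.03,"y":-0.265,"z":0.216,"jaw":0},{"ax":0,"ay":0,"az":0,"x":0.095,"y":-0.265,"z":0.216,"jaw":0},{"ax":0,"ay":0,"az":0,"x":0.095,"y":-0.265,"z":0.216,"jaw":0},{"ax":0,"ay":0,"az":0,"x":0.095,"y":-0.265,"z":0.216,"jaw":0},{"ax":0,"ay":0,"az":0,"x":0.095,"y":-0.265,"z":0.216,"jaw":0}]';  python3 -c "
from h import *
plan((.4498,.1955,.004),90)
p,d=arm.camera('top');q,e=arm.camera('side')
cv2.imwrite('pics/a1.png',np.hstack([cv2.resize(p[110:310,110:330],(440,400)),cv2.resize(q[130:330,150:330],(360,400))]))
for b in [(190,140,211,161),(190,214,212,236)]:
  for c in blob(p,(0,0,150),(179,60,255),b)[:1]:print(rectw('top',c,.026))"
```

```text
t: 1.35
eef_pos: [0.4474, 0.1954, 0.1206]
ee_rot: [2.891, 1.57, 2.89]
ft_force: [-0.4, -0.6, 0.2]
finger_gap: 0.0857
turn [-0.  -0.1 -0. ] shift [1.166e-01 1.000e-04 2.500e-03] psi now 89.96 q [ 0.28  0.27 -0.37  0.93  0.    0.28] t 1.35
((0.6708397269248962, 0.19682180881500244), (0.04709716513752937, 0.047071415930986404), 62.55372619628906)
((0.466994971036911, 0.18815885484218597), (0.026049328967928886, 0.01153204683214426), 89.13417053222656)
```

View pics/a1.png

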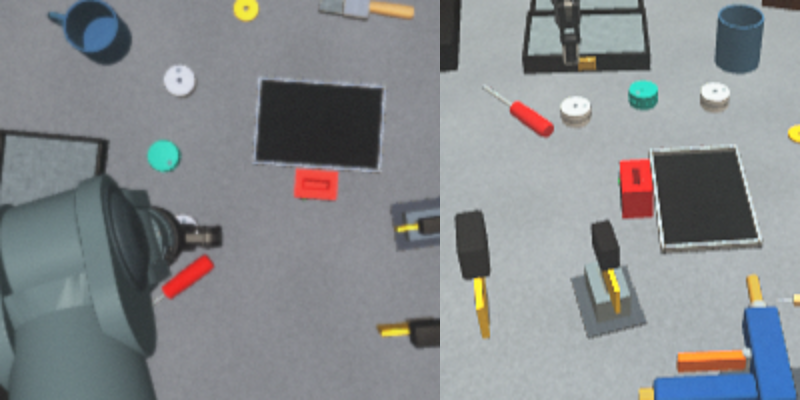

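The view shows both pucks unmoved, with the gripper above the near one at crop (205,237). Next I descend, grip and lift.

```bash
python3 -m jog '[{"ax":0,"ay":0,"az":0,"x":0.06,"y":0,"z":0.0025,"jaw":0},{"ax":0,"ay":0,"az":0,"x":0.1,"y":0,"z":0.0025,"jaw":0},{"ax":0,"ay":0,"az":0,"x":0.116,"y":0,"z":0.0025,"jaw":0},{"ax":0,"ay":0,"az":0,"x":0.116,"y":0,"z":0.0025,"jaw":0.3},{"ax":0,"ay":0,"az":0,"x":0.116,"y":0,"z":0.0025,"jaw":1},{"ax":0,"ay":0,"az":0,"x":0.116,"y":0,"z":0.0025,"jaw":1},{"ax":0,"ay":0,"az":0,"x":0.116,"y":0,"z":0.0025,"jaw":1},{"ax":0,"ay":0,"az":0,"x":0.116,"y":0,"z":0.0025,"jaw":1},{"ax":0,"ay":0,"az":0,"x":0.116,"y":0,"z":0.0025,"jaw":1}]';  python3 -c "
from h import *
plan((.4498,.1955,.004),90)"
```

```text
t: 2.58
eef_pos: [0.4519, 0.1961, 0.0066]
ee_rot: [0.459, 1.567, 0.459]
ft_force: [-0.3, 1.5, 6.3]
finger_gap: 0.044
turn [-0.   0.2 -0.1] shift [ 0.0026 -0.0006 -0.0021] psi now 90.0 q [ 0.28  0.41 -0.51  0.65  0.    0.28] t 2.58
```

```bash
python3 -m jog '[{"ax":0,"ay":0,"az":0,"x":-0.06,"y":0,"z":0,"jaw":1},{"ax":0,"ay":0,"az":0,"x":-0.11,"y":0,"z":0,"jaw":1},{"ax":0,"ay":0,"az":0,"x":-0.11,"y":0,"z":0,"jaw":1}]';  python3 -c "
from h import *
plan((.600,-.048,.04),85)"
```

```text
t: 2.95
eef_pos: [0.4546, 0.1966, 0.1199]
ee_rot: [0.293, 1.56, 0.292]
ft_force: [0.8, -0.3, -2.0]
finger_gap: 0.0442
turn [ 5.   0.6 -0.2] shift [ 0.0807 -0.2448  0.1446] psi now 89.98 q [ 0.28  0.27 -0.36  0.92  0.    0.28] t 2.95
```

```bash
python3 -m jog '[{"ax":5,"ay":0,"az":0,"x":0,"y":-0.245,"z":0.1446,"jaw":1},{"ax":5,"ay":0,"az":0,"x":0,"y":-0.245,"z":0.1446,"jaw":1},{"ax":5,"ay":0,"az":0,"x":0,"y":-0.245,"z":0.1446,"jaw":1},{"ax":5,"ay":0,"az":0,"x":0,"y":-0.245,"z":0.1446,"jaw":1},{"ax":5,"ay":0,"az":0,"x":0,"y":-0.245,"z":0.1446,"jaw":1},{"ax":5,"ay":0,"az":0,"x":0.05,"y":-0.245,"z":0.1446,"jaw":1},{"ax":5,"ay":0,"az":0,"x":0.08,"y":-0.245,"z":0.1446,"jaw":1},{"ax":5,"ay":0,"az":0,"x":0.08,"y":-0.245,"z":0.1446,"jaw":1},{"ax":5,"ay":0,"az":0,"x":0.08,"y":-0.245,"z":0.1446,"jaw":1}]';  python3 -c "
from h import *
plan((.600,-.048,.0115),85)"
```

```text
t: 4.08
eef_pos: [0.5954, -0.0498, 0.0355]
ee_rot: [0.002, 1.57, -0.086]
ft_force: [0.3, -0.4, -1.0]
finger_gap: 0.0438
turn [-0.   0.1 -0. ] shift [0.024  0.0021 0.0044] psi now 84.98 q [-0.19  0.55 -0.18  0.84  0.   -0.1 ] t 4.08
```

```bash
python3 -m jog '[{"ax":0,"ay":0,"az":0,"x":0.018,"y":0.002,"z":0.004,"jaw":1},{"ax":0,"ay":0,"az":0,"x":0.024,"y":0.002,"z":0.004,"jaw":1},{"ax":0,"ay":0,"az":0,"x":0.024,"y":0.002,"z":0.004,"jaw":1},{"ax":0,"ay":0,"az":0,"x":0.024,"y":0.002,"z":0.004,"jaw":0.2},{"ax":0,"ay":0,"az":0,"x":0.024,"y":0.002,"z":0.004,"jaw":0.2},{"ax":0,"ay":0,"az":0,"x":0.024,"y":0.002,"z":0.004,"jaw":0.2},{"ax":0,"ay":0,"az":0,"x":-0.02,"y":0.002,"z":0.004,"jaw":0},{"ax":0,"ay":0,"az":0,"x":-0.08,"y":0.002,"z":0.004,"jaw":0},{"ax":0,"ay":0,"az":0,"x":-0.09,"y":0.002,"z":0.004,"jaw":0}]';  python3 -c "
from h import *
plan((.6705,.1972,.12),85)
p,d=arm.camera('top')
for b in [(190,140,211,161)]:
  for c in blob(p,(0,0,150),(179,60,255),b)[:1]:print(rectw('top',c,.026))"
```

```text
t: 5.2
eef_pos: [0.6026, -0.0488, 0.1298]
ee_rot: [-0.085, 1.562, -0.173]
ft_force: [0.2, -0.9, 1.0]
finger_gap: 0.0854
turn [-0.   0.5  0. ] shift [0.01  0.251 0.046] psi now 84.97 q [-0.19  0.47 -0.04  1.05  0.   -0.1 ] t 5.2
((0.6708307862281799, 0.1968088448047638), (0.04569456726312637, 0.04534216970205307), 44.197208404541016)
```

```bash
python3 -m jog '[{"ax":0,"ay":0,"az":0,"x":0,"y":0.251,"z":0.046,"jaw":0},{"ax":0,"ay":0,"az":0,"x":0,"y":0.251,"z":0.046,"jaw":0},{"ax":0,"ay":0,"az":0,"x":0,"y":0.251,"z":0.046,"jaw":0},{"ax":0,"ay":0,"az":0,"x":0,"y":0.251,"z":0.046,"jaw":0},{"ax":0,"ay":0,"az":0,"x":0.06,"y":0.251,"z":0.046,"jaw":0},{"ax":0,"ay":0,"az":0,"x":0.08,"y":0.251,"z":0.046,"jaw":0},{"ax":0,"ay":0,"az":0,"x":0.08,"y":0.251,"z":0.046,"jaw":0}]';  python3 -c "
from h import *
plan((.6705,.1970,.005),85)
p,d=arm.camera('top');q,e=arm.camera('side')
cv2.imwrite('pics/a2.png',np.hstack([cv2.resize(p[110:310,110:330],(440,400)),cv2.resize(q[130:330,150:330],(360,400))]))"
```

```text
t: 6.12
eef_pos: [0.6635, 0.1974, 0.0402]
ee_rot: [-2.859, 1.563, -2.947]
ft_force: [-0.5, 0.3, -0.6]
finger_gap: 0.0855
turn [-0.  -0.4  0.1] shift [0.0351 0.0003 0.0073] psi now 85.0 q [0.2  0.72 0.16 1.01 0.   0.29] t 6.12
```

View pics/a2.png

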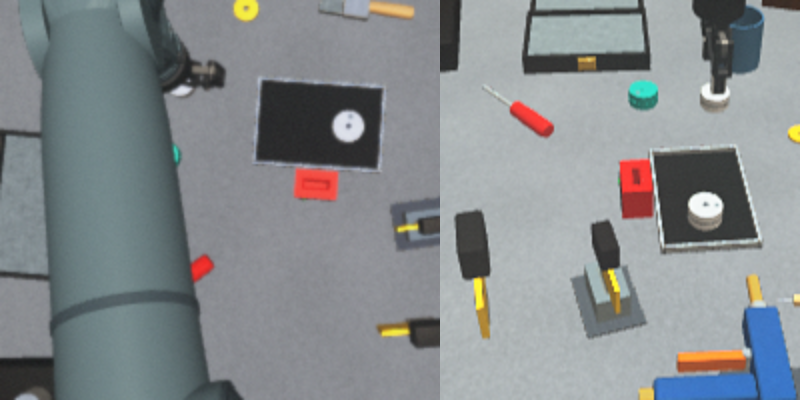

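Puck A is in the tray at crop (348,126), and the gripper is above puck B. The arm clears the mug.

```bash
python3 -m jog '[{"ax":0,"ay":0,"az":0,"x":0.01,"y":0,"z":0.007,"jaw":0},{"ax":0,"ay":0,"az":0,"x":0.035,"y":0,"z":0.007,"jaw":0},{"ax":0,"ay":0,"az":0,"x":0.035,"y":0,"z":0.007,"jaw":0.3},{"ax":0,"ay":0,"az":0,"x":0.035,"y":0,"z":0.007,"jaw":1},{"ax":0,"ay":0,"az":0,"x":0.035,"y":0,"z":0.007,"jaw":1},{"ax":0,"ay":0,"az":0,"x":0.035,"y":0,"z":0.007,"jaw":1},{"ax":0,"ay":0,"az":0,"x":0.035,"y":0,"z":0.007,"jaw":1},{"ax":0,"ay":0,"az":0,"x":-0.03,"y":0,"z":0.007,"jaw":1},{"ax":0,"ay":0,"az":0,"x":-0.07,"y":0,"z":0.007,"jaw":1},{"ax":0,"ay":0,"az":0,"x":-0.07,"y":0,"z":0.007,"jaw":1}]';  python3 -c "
from h import *
plan((.607,.031,.0115),85)"
```

```text
t: 7.48
eef_pos: [0.677, 0.1979, 0.1197]
ee_rot: [0.3, 1.562, 0.212]
ft_force: [1.1, 0.6, -2.0]
finger_gap: 0.0437
turn [-0.   0.5 -0.2] shift [ 0.1073 -0.1727 -0.0561] psi now 84.98 q [0.19 0.69 0.3  1.18 0.   0.28] t 7.47
```

```bash
python3 -m jog '[{"ax":0,"ay":0,"az":0,"x":0,"y":-0.173,"z":-0.056,"jaw":1},{"ax":0,"ay":0,"az":0,"x":0,"y":-0.173,"z":-0.056,"jaw":1},{"ax":0,"ay":0,"az":0,"x":0,"y":-0.173,"z":-0.056,"jaw":1},{"ax":0,"ay":0,"az":0,"x":0.05,"y":-0.173,"z":-0.056,"jaw":1},{"ax":0,"ay":0,"az":0,"x":0.08,"y":-0.173,"z":-0.056,"jaw":1},{"ax":0,"ay":0,"az":0,"x":0.08,"y":-0.173,"z":-0.056,"jaw":1},{"ax":0,"ay":0,"az":0,"x":0.08,"y":-0.173,"z":-0.056,"jaw":1}]';  python3 -c "
from h import *
plan((.607,.031,.0115),85)"
```

```text
t: 8.35
eef_pos: [0.603, 0.03, 0.0349]
ee_rot: [2.153, 1.571, 2.065]
ft_force: [-0.4, -0.1, -1.5]
finger_gap: 0.0435
turn [-0. -0. -0.] shift [0.0234 0.0014 0.0039] psi now 84.98 q [-0.06  0.56 -0.16  0.85  0.    0.03] t 8.35
```

```bash
python3 -m jog '[{"ax":0,"ay":0,"az":0,"x":0.018,"y":0.001,"z":0.003,"jaw":1},{"ax":0,"ay":0,"az":0,"x":0.024,"y":0.001,"z":0.003,"jaw":1},{"ax":0,"ay":0,"az":0,"x":0.024,"y":0.001,"z":0.003,"jaw":1},{"ax":0,"ay":0,"az":0,"x":0.024,"y":0.001,"z":0.003,"jaw":0.2},{"ax":0,"ay":0,"az":0,"x":0.024,"y":0.001,"z":0.003,"jaw":0.2},{"ax":0,"ay":0,"az":0,"x":0.024,"y":0.001,"z":0.003,"jaw":0.2},{"ax":0,"ay":0,"az":0,"x":-0.02,"y":0.001,"z":0.003,"jaw":0.2},{"ax":0,"ay":0,"az":0,"x":-0.08,"y":0.001,"z":0.003,"jaw":0},{"ax":0,"ay":0,"az":0,"x":-0.14,"y":0.001,"z":0.003,"jaw":0},{"ax":0,"ay":0,"az":0,"x":-0.14,"y":0.001,"z":0.003,"jaw":0}]';  python3 -c "
from h import *
plan((.4548,-.1595,.19),7.5)"
```

```text
t: 9.6
eef_pos: [0.61, 0.0303, 0.1804]
ee_rot: [0.044, 1.56, -0.044]
ft_force: [-0.0, 0.2, 0.1]
finger_gap: 0.0855
turn [77.5  0.5 -0.4] shift [-0.0112 -0.2027 -0.1378] psi now 84.97 q [-0.05  0.46  0.07  1.17  0.    0.03] t 9.6
```

```bash
python3 -m jog '[{"ax":77.5,"ay":0,"az":0,"x":0,"y":-0.203,"z":-0.138,"jaw":0.2},{"ax":77.5,"ay":0,"az":0,"x":0,"y":-0.203,"z":-0.138,"jaw":0.2},{"ax":77.5,"ay":0,"az":0,"x":0,"y":-0.203,"z":-0.138,"jaw":0.2},{"ax":77.5,"ay":0,"az":0,"x":0,"y":-0.203,"z":-0.138,"jaw":0.2},{"ax":77.5,"ay":0,"az":0,"x":0,"y":-0.203,"z":-0.138,"jaw":0.2},{"ax":77.5,"ay":0,"az":0,"x":0,"y":-0.203,"z":-0.138,"jaw":0.2},{"ax":77.5,"ay":0,"az":0,"x":0,"y":-0.203,"z":-0.138,"jaw":0.2},{"ax":77.5,"ay":0,"az":0,"x":0,"y":-0.203,"z":-0.138,"jaw":0.2},{"ax":77.5,"ay":0,"az":0,"x":0,"y":-0.203,"z":-0.138,"jaw":0.2},{"ax":77.5,"ay":0,"az":0,"x":0,"y":-0.203,"z":-0.138,"jaw":0.2}]';  python3 -c "
from h import *
plan((.4548,-.1595,.08),7.5)
p,d=arm.camera('top');q,e=arm.camera('side')
cv2.imwrite('pics/a3.png',np.hstack([cv2.resize(p[110:310,180:380],(400,400)),cv2.resize(q[180:380,150:350],(400,400))]))
# refine guard from side: yellow & black
"
```

```text
t: 10.85
eef_pos: [0.4504, -0.1594, 0.1739]
ee_rot: [-2.24, 1.569, 2.603]
ft_force: [-0.4, 0.6, 0.3]
finger_gap: 0.0682
turn [ 0.  -0.   0.1] shift [0.0939 0.0045 0.0008] psi now 7.51 q [-0.47  0.21 -0.3   1.06  0.    0.97] t 10.85
```

View pics/a3.png

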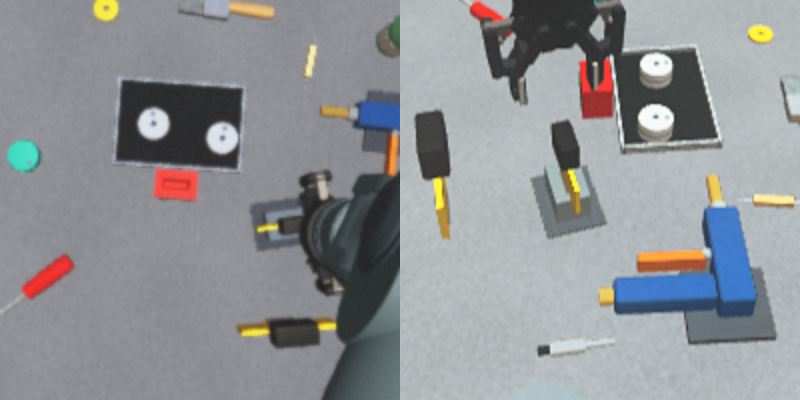

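Both pucks sit inside the tray lip at crop (153,123) and (221,138). The gripper is aligned over the parked guard.

```bash
python3 -m jog '[{"ax":0,"ay":0,"az":0,"x":0.05,"y":0.0045,"z":0.001,"jaw":0.2},{"ax":0,"ay":0,"az":0,"x":0.085,"y":0.0045,"z":0.001,"jaw":0.2},{"ax":0,"ay":0,"az":0,"x":0.094,"y":0.0045,"z":0.001,"jaw":0.2},{"ax":0,"ay":0,"az":0,"x":0.094,"y":0.0045,"z":0.001,"jaw":0.2},{"ax":0,"ay":0,"az":0,"x":0.094,"y":0.0045,"z":0.001,"jaw":0.2}]';  python3 -c "
from h import *
plan((.4548,-.1595,.08),7.5);print(arm.observe()['ft_force'])"
```

```text
t: 11.58
eef_pos: [0.4566, -0.1606, 0.0821]
ee_rot: [1.006, 1.568, -0.435]
ft_force: [0.4, 0.9, 0.9]
finger_gap: 0.0687
turn [-0.   0.1 -0.1] shift [ 0.0021 -0.0017 -0.0014] psi now 7.48 q [-0.47  0.3  -0.44  0.83  0.    0.97] t 11.57
[0.37763893 0.92262766 0.93855954]
```

```bash
python3 -m jog '[{"ax":0,"ay":0,"az":0,"x":0.001,"y":-0.0017,"z":-0.0014,"jaw":0.4},{"ax":0,"ay":0,"az":0,"x":0.001,"y":-0.0017,"z":-0.0014,"jaw":0.6},{"ax":0,"ay":0,"az":0,"x":0.001,"y":-0.0017,"z":-0.0014,"jaw":1},{"ax":0,"ay":0,"az":0,"x":0.001,"y":-0.0017,"z":-0.0014,"jaw":1},{"ax":0,"ay":0,"az":0,"x":0.001,"y":-0.0017,"z":-0.0014,"jaw":1},{"ax":0,"ay":0,"az":0,"x":0.001,"y":-0.0017,"z":-0.0014,"jaw":1}]';  python3 -c "
from h import *
plan((.4548,-.1595,.08),7.5);print(arm.observe()['ft_force'])"
```

```text
t: 12.32
eef_pos: [0.4539, -0.1589, 0.08]
ee_rot: [1.339, 1.57, -0.101]
ft_force: [0.7, -0.1, 3.6]
finger_gap: 0.021
turn [-0.  0. -0.] shift [-0.      0.0009  0.0007] psi now 7.47 q [-0.47  0.3  -0.45  0.82  0.    0.97] t 12.32
[ 0.71917867 -0.09062754  3.61558233]
```

```bash
python3 -m jog '[{"ax":0,"ay":0,"az":0,"x":-0.03,"y":0,"z":0,"jaw":1},{"ax":0,"ay":0,"az":0,"x":-0.07,"y":0,"z":0,"jaw":1},{"ax":0,"ay":0,"az":0,"x":-0.09,"y":0,"z":0,"jaw":1},{"ax":0,"ay":0,"az":0,"x":-0.09,"y":0,"z":0,"jaw":1},{"ax":0,"ay":0,"az":0,"x":-0.09,"y":0,"z":0,"jaw":1}]';  python3 -c "
from h import *
plan((.5135,-.0003,.145),-5);print(arm.observe()['ft_force'],arm.observe()['finger_gap'])"
```

```text
t: 12.95
eef_pos: [0.4526, -0.1584, 0.1683]
ee_rot: [-2.167, 1.569, 2.676]
ft_force: [0.1, 0.5, -0.5]
finger_gap: 0.0214
turn [12.5 -0.1  0.1] shift [ 0.0233  0.081  -0.1489] psi now 7.47 q [-0.47  0.22 -0.31  1.05 -0.    0.97] t 12.95
[ 0.13524748  0.54131683 -0.50947851] 0.0214394874331829
```

```bash
python3 -m jog '[{"ax":12.5,"ay":0,"az":0,"x":0,"y":0.081,"z":-0.149,"jaw":1},{"ax":12.5,"ay":0,"az":0,"x":0,"y":0.081,"z":-0.149,"jaw":1},{"ax":12.5,"ay":0,"az":0,"x":0,"y":0.081,"z":-0.149,"jaw":1},{"ax":12.5,"ay":0,"az":0,"x":0,"y":0.081,"z":-0.149,"jaw":1},{"ax":12.5,"ay":0,"az":0,"x":0.023,"y":0.081,"z":-0.149,"jaw":1},{"ax":12.5,"ay":0,"az":0,"x":0.023,"y":0.081,"z":-0.149,"jaw":1},{"ax":12.5,"ay":0,"az":0,"x":0.023,"y":0.081,"z":-0.149,"jaw":1},{"ax":12.5,"ay":0,"az":0,"x":0.023,"y":0.081,"z":-0.149,"jaw":1}]';  python3 -c "
from h import *
plan((.5135,-.0003,.12),-5);print(arm.observe()['ft_force'],arm.observe()['finger_gap'])
q,e=arm.camera('side');p,_=arm.camera('top')
print(pix('side',(.5135,-.0003,.05)))
cv2.imwrite('pics/a4.png',np.hstack([cv2.resize(q[150:270,200:300],(500,600),interpolation=2),cv2.resize(p[160:240,250:290],(300,600),interpolation=2)]))"
```

```text
t: 13.95
eef_pos: [0.5147, -0.0012, 0.1473]
ee_rot: [1.549, 1.57, -0.111]
ft_force: [-0.1, 0.7, -0.4]
finger_gap: 0.0214
turn [-0.1  0.  -0.1] shift [ 0.0273 -0.0013 -0.0008] psi now -5.08 q [-0.13  0.3  -0.26  1.02  0.    1.53] t 13.95
[-0.0964082   0.67893534 -0.4281275 ] 0.02139064883761481
[246.57588511 217.6034247 ]
```

View pics/a4.png

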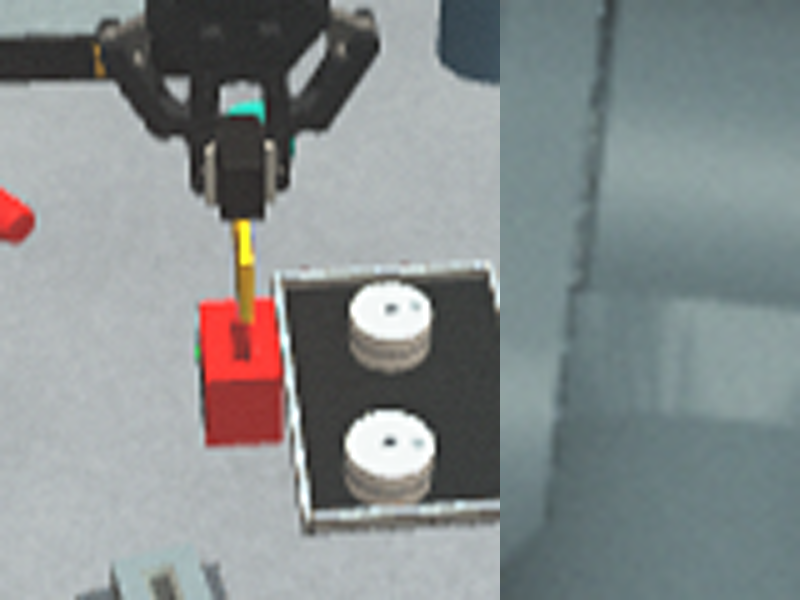

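The side view shows the guard hanging upright over the slot, which is at crop (241,340). I'll check the alignment using the side camera's bias.

```bash
python3 - <<'E'
from h import *
q=cv2.imread('pics/a4.png')[:,:500]
print('grip pred',pix('side',(.5147,-.0012,.166)),'tcp',pix('side',(.5147,-.0012,.1473)))
h=cv2.cvtColor(q,cv2.COLOR_BGR2HSV)
red=((h[...,0]<8)|(h[...,0]>172))&(h[...,1]>140)
v=h[...,2]
for r in (330,340,350,358): print(r,[int(x) for x in v[r,200:284:4]])
ys=[250,270,290]
for y in ys:
    m=np.where((h[y,:,0]>18)&(h[y,:,0]<35)&(h[y,:,1]>150))[0];print('yellow',y,m.min(),m.max())
for y in (150,170): print([int(x) for x in v[y,190:295:5]])
print('px/m',pix('side',(.5247,-.0012,.166))-pix('side',(.5147,-.0012,.166)))
# tongue mid predicted at tip
print('tip pred',pix('side',(.5147,-.0012,.0793)),'slot',pix('side',(.5135,-.0003,.05)), 'park slot pred',pix('side',(.4548,-.1595,.04)))
E
```

```text
grip pred [246.78236275 182.83357083] tcp [246.83319296 188.83745218]
330 [200, 255, 255, 253, 253, 255, 255, 234, 149, 142, 141, 161, 206, 246, 255, 254, 253, 255, 255, 185, 198]
340 [160, 231, 255, 254, 253, 254, 255, 244, 197, 154, 142, 150, 179, 238, 254, 255, 253, 254, 255, 240, 229]
350 [125, 226, 255, 254, 253, 254, 255, 250, 220, 159, 144, 131, 144, 238, 250, 253, 254, 253, 255, 255, 172]
358 [94, 182, 255, 255, 253, 253, 255, 249, 216, 163, 156, 140, 145, 241, 252, 254, 254, 253, 255, 255, 167]
yellow 250 238 250
yellow 270 238 251
yellow 290 239 252
[78, 43, 37, 135, 195, 93, 46, 60, 59, 57, 58, 59, 59, 61, 44, 102, 155, 106, 56, 48, 70]
[100, 31, 72, 116, 142, 87, 45, 51, 53, 52, 53, 51, 50, 51, 45, 79, 129, 108, 92, 49, 133]
px/m [ 4.04812798 -0.39366623]
tip pred [247.00769377 209.44885805] slot [246.57588511 217.6034247 ] park slot pred [231.85786118 269.83263494]
```

```bash
python3 -m jog '[{"ax":0,"ay":0,"az":0,"x":0.015,"y":-0.0005,"z":-0.0009,"jaw":1},{"ax":0,"ay":0,"az":0,"x":0.027,"y":-0.0005,"z":-0.0009,"jaw":1},{"ax":0,"ay":0,"az":0,"x":0.027,"y":-0.0005,"z":-0.0009,"jaw":1},{"ax":0,"ay":0,"az":0,"x":0.032,"y":-0.0005,"z":-0.0009,"jaw":1},{"ax":0,"ay":0,"az":0,"x":0.037,"y":-0.0005,"z":-0.0009,"jaw":1},{"ax":0,"ay":0,"az":0,"x":0.037,"y":-0.0005,"z":-0.0009,"jaw":1}]';  python3 -c "
from h import *
plan((.5143,-.0003,.09),-5);print(arm.observe()['ft_force'],arm.observe()['ft_torque'])"
```

```text
t: 14.8
eef_pos: [0.5136, 0.0004, 0.1092]
ee_rot: [-1.714, 1.57, 2.91]
ft_force: [-0.4, 0.2, -0.6]
finger_gap: 0.0211
turn [-0. -0.  0.] shift [0.0192 0.0007 0.0007] psi now -5.03 q [-0.12  0.33 -0.32  0.92  0.    1.54] t 14.8
[-0.36808515  0.21230347 -0.6452734 ] [-0.02560138 -0.01780947  0.05295905]
```

```bash
python3 -m jog '[{"ax":0,"ay":0,"az":0,"x":0.006,"y":0,"z":0,"jaw":1},{"ax":0,"ay":0,"az":0,"x":0.012,"y":0,"z":0,"jaw":1},{"ax":0,"ay":0,"az":0,"x":0.017,"y":0,"z":0,"jaw":1},{"ax":0,"ay":0,"az":0,"x":0.02,"y":0,"z":0,"jaw":1},{"ax":0,"ay":0,"az":0,"x":0.02,"y":0,"z":0,"jaw":1},{"ax":0,"ay":0,"az":0,"x":0.02,"y":0,"z":0,"jaw":1}]';  python3 -c "
from h import *
plan((.5143,-.0003,.09),-5);print(arm.observe()['ft_force'],arm.observe()['ft_torque'])"
```

```text
t: 15.55
eef_pos: [0.5137, 0.0004, 0.0899]
ee_rot: [-1.831, 1.571, 2.794]
ft_force: [-3.0, -0.8, 5.1]
finger_gap: 0.0213
turn [-0. -0.  0.] shift [-0.0001  0.0006  0.0007] psi now -5.03 q [-0.12  0.35 -0.35  0.88  0.    1.54] t 15.55
[-2.97454504 -0.8499919   5.08063002] [0.05733203 0.67821984 0.00359947]
```

```bash
python3 -m jog '[{"ax":0,"ay":0,"az":0,"x":0,"y":0,"z":0,"jaw":0.3},{"ax":0,"ay":0,"az":0,"x":0,"y":0,"z":0,"jaw":0.3},{"ax":0,"ay":0,"az":0,"x":0,"y":0,"z":0,"jaw":0.3},{"ax":0,"ay":0,"az":0,"x":-0.03,"y":0,"z":0,"jaw":0.3},{"ax":0,"ay":0,"az":0,"x":-0.09,"y":0,"z":0,"jaw":0.3},{"ax":0,"ay":0,"az":0,"x":-0.11,"y":0,"z":0,"jaw":0.3},{"ax":0,"ay":0,"az":0,"x":-0.11,"y":0,"z":0,"jaw":0.3}]';  python3 - <<'E'
from h import *
plan((.5143,-.0003,.09),-5)
q,e=arm.camera('side')
cv2.imwrite('pics/a5.png',np.hstack([cv2.resize(q[150:250,200:300],(500,500),interpolation=2)]))
# gun geometry from first pics via depth + color
a=np.load("/tmp/top0.npz");p,d=a["p"],a["d"];W=cloud("top",d)
h=cv2.cvtColor(p,cv2.COLOR_BGR2HSV)
for nm,lo,hi,b,zr in[("grip",(100,120,100),(125,255,255),(376,182,405,214),(.07,.084)),("trig",(5,150,120),(18,255,255),(365,172,385,206),(.06,.085))]:
    m=cv2.inRange(h,np.array(lo),np.array(hi))>0
    k=np.zeros_like(m);k[b[1]:b[3],b[0]:b[2]]=1;m&=k
    X=W[m];X=X[(X[:,2]>zr[0])&(X[:,2]<zr[1])]
    r=cv2.minAreaRect(X[:,:2].astype(np.float32));print(nm,len(X),np.round(r[0],4),np.round(r[1],4),round(r[2],1),"z",np.median(X[:,2]),"xmin",X[:,0].min())
    c=blob(p,lo,hi,b)[0];r=rectw("top",c,.078 if nm=="grip" else .075);print(r)
s=np.load("/tmp/side0.npz")["p"]
for nm,X in [("gripend",(.4812,-.3305,.064)),("grip",(.527,-.336,.078)),("trigpad",(.531,-.300,.075))]: print(nm,pix("side",X))
cv2.imwrite('pics/gs.png',cv2.resize(s[290:350,245:345],(800,480),interpolation=2))
E
```

```text
t: 16.42
eef_pos: [0.5156, 0.0001, 0.2014]
ee_rot: [1.552, 1.566, -0.107]
ft_force: [0.2, 0.2, -0.3]
finger_gap: 0.0599
turn [-0.   0.  -0.3] shift [ 0.1114 -0.0018  0.0005] psi now -5.03 q [-0.12  0.26 -0.16  1.15  0.    1.54] t 16.43
grip 265 [ 0.5228 -0.3341] [0.0253 0.0817] 83.7 z 0.07861106193505818 xmin 0.48175605849557596
((0.5228375792503357, -0.3339744210243225), (0.02513020671904087, 0.08146732300519943), 83.62516021728516)
trig 96 [ 0.5433 -0.3004] [0.0112 0.0621] 83.7 z 0.07526833633031259 xmin 0.512800476956636
((0.5433093309402466, -0.2998611629009247), (0.011586599051952362, 0.062182459980249405), 83.08991241455078)
gripend [255.70311309 328.40796212]
grip [279.7162887 323.3129864]
trigpad [277.69655998 307.98368888]
```

View pics/a5.png

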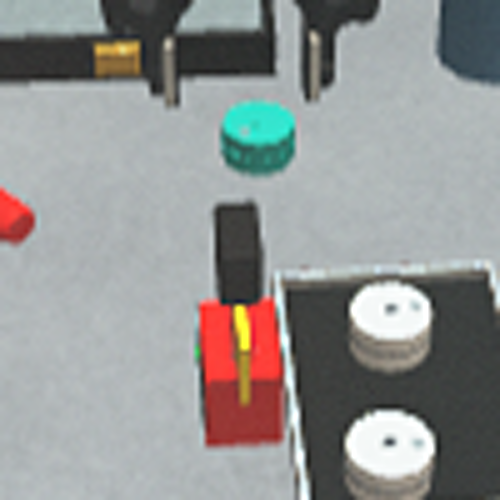

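View pics/gs.png

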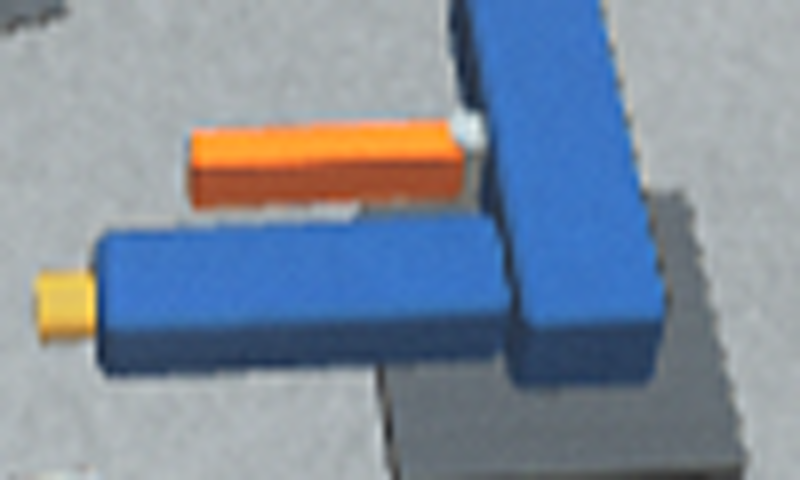

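The guard is fully home in the red switch, with the yellow edge resting on the red top at crop (242,330) and the pucks unmoved. The gun's grip and trigger match the top-view estimate.

```bash
python3 -c "
from h import *
plan((.5269,-.327,.15),83.5)"
```

```text
turn [-88.5   0.1  -0.1] shift [0.0497 0.041  0.325 ] psi now -5.03 q [-0.12  0.27 -0.16  1.15  0.    1.54] t 16.48
```

```bash
python3 -m jog '[{"ax":-88.5,"ay":0,"az":0,"x":0,"y":0.041,"z":0.325,"jaw":0},{"ax":-88.5,"ay":0,"az":0,"x":0,"y":0.041,"z":0.325,"jaw":0},{"ax":-88.5,"ay":0,"az":0,"x":0,"y":0.041,"z":0.325,"jaw":0},{"ax":-88.5,"ay":0,"az":0,"x":0,"y":0.041,"z":0.325,"jaw":0},{"ax":-88.5,"ay":0,"az":0,"x":0,"y":0.041,"z":0.325,"jaw":0},{"ax":-88.5,"ay":0,"az":0,"x":0,"y":0.041,"z":0.325,"jaw":0},{"ax":-88.5,"ay":0,"az":0,"x":0,"y":0.041,"z":0.325,"jaw":0},{"ax":-88.5,"ay":0,"az":0,"x":0.05,"y":0.041,"z":0.325,"jaw":0},{"ax":-88.5,"ay":0,"az":0,"x":0.05,"y":0.041,"z":0.325,"jaw":0},{"ax":-88.5,"ay":0,"az":0,"x":0.05,"y":0.041,"z":0.325,"jaw":0}]'; python3 -m jog '[{"ax":0,"ay":0,"az":0,"x":0,"y":0,"z":0,"jaw":0},{"ax":0,"ay":0,"az":0,"x":0,"y":0,"z":0,"jaw":0}]'; python3 -c "
from h import *
plan((.5269,-.327,.04),83.5)"
```

```text
t: 17.73
eef_pos: [0.5249, -0.326, 0.1468]
ee_rot: [2.582, 1.566, 2.467]
ft_force: [0.1, -1.0, 0.3]
finger_gap: 0.0857
t: 17.98
eef_pos: [0.5267, -0.3272, 0.15]
ee_rot: [-0.45, 1.57, -0.564]
ft_force: [0.1, -0.8, 0.2]
finger_gap: 0.0856
turn [-0.1  0.1  0. ] shift [0.11   0.0003 0.    ] psi now 83.43 q [-0.66  0.5   0.06  1.13  0.   -0.54] t 17.98
```

```bash
python3 -m jog '[{"ax":0,"ay":0,"az":0,"x":0.03,"y":0,"z":0,"jaw":0},{"ax":0,"ay":0,"az":0,"x":0.055,"y":0,"z":0,"jaw":0},{"ax":0,"ay":0,"az":0,"x":0.08,"y":0,"z":0,"jaw":0},{"ax":0,"ay":0,"az":0,"x":0.1,"y":0,"z":0,"jaw":0},{"ax":0,"ay":0,"az":0,"x":0.11,"y":0,"z":0,"jaw":0},{"ax":0,"ay":0,"az":0,"x":0.11,"y":0,"z":0,"jaw":0},{"ax":0,"ay":0,"az":0,"x":0.11,"y":0,"z":0,"jaw":0}]'; python3 -c "
from h import *
q,e=arm.camera('side')
cv2.imwrite('pics/a6.png',cv2.resize(q[250:350,235:345],(660,600),interpolation=2))"
```

```text
t: 18.85
eef_pos: [0.5271, -0.3275, 0.0407]
ee_rot: [-0.484, 1.569, -0.599]
ft_force: [-0.5, -0.5, -0.1]
finger_gap: 0.0853
```

View pics/a6.png

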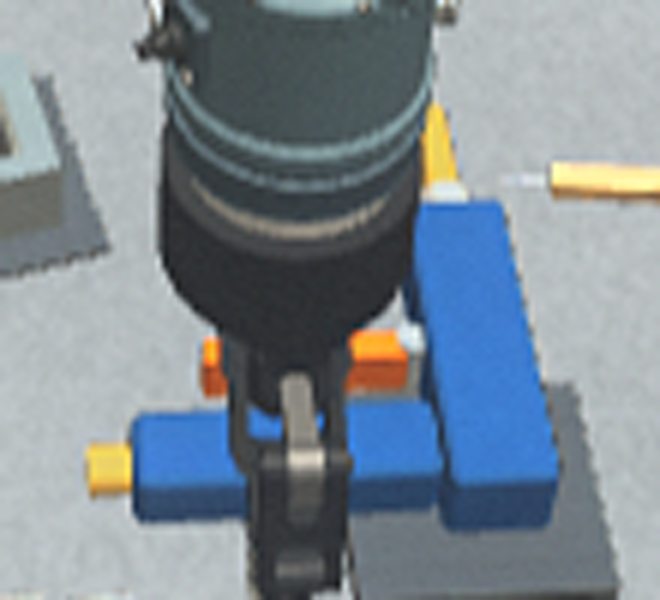

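The fingers straddle the grip and trigger, and nothing is touching.

```bash
python3 -m jog '[{"ax":0,"ay":0,"az":0,"x":0,"y":0,"z":0,"jaw":0.3},{"ax":0,"ay":0,"az":0,"x":0,"y":0,"z":0,"jaw":0.4},{"ax":0,"ay":0,"az":0,"x":0,"y":0,"z":0,"jaw":0.45},{"ax":0,"ay":0,"az":0,"x":0,"y":0,"z":0,"jaw":0.48},{"ax":0,"ay":0,"az":0,"x":0,"y":0,"z":0,"jaw":0.48},{"ax":0,"ay":0,"az":0,"x":0,"y":0,"z":0,"jaw":0.48},{"ax":0,"ay":0,"az":0,"x":0,"y":0,"z":0,"jaw":0.48}]'; python3 -c "
from h import *
plan((.5269,-.327,.04),83.5)"
```

```text
t: 19.77
eef_pos: [0.5267, -0.3263, 0.0405]
ee_rot: [0.878, 1.569, 0.765]
ft_force: [-0.2, 3.4, 5.0]
finger_gap: 0.0449
turn [-0.   0.1 -0.1] shift [ 0.0005 -0.0007  0.0003] psi now 83.49 q [-0.66  0.58 -0.1   0.88  0.   -0.54] t 19.77
```

```bash
python3 -m jog '[{"ax":0,"ay":0,"az":0,"x":0,"y":0,"z":0,"jaw":0.52},{"ax":0,"ay":0,"az":0,"x":0,"y":0,"z":0,"jaw":0.6},{"ax":0,"ay":0,"az":0,"x":0,"y":0,"z":0,"jaw":1},{"ax":0,"ay":0,"az":0,"x":0,"y":0,"z":0,"jaw":1},{"ax":0,"ay":0,"az":0,"x":0,"y":0,"z":0,"jaw":1},{"ax":0,"ay":0,"az":0,"x":0,"y":0,"z":0,"jaw":1}]'; python3 -c "
from h import *
plan((.5269,-.327,.04),83.5)
q,e=arm.camera('side')
cv2.imwrite('pics/a7.png',cv2.resize(q[250:350,235:345],(660,600),interpolation=2))"
```

```text
t: 20.52
eef_pos: [0.5267, -0.327, 0.0409]
ee_rot: [0.083, 1.57, -0.031]
ft_force: [-2.1, 0.8, 7.0]
finger_gap: 0.0427
turn [-0.   0.1 -0. ] shift [ 0.0009 -0.      0.0002] psi now 83.49 q [-0.66  0.58 -0.1   0.88  0.   -0.54] t 20.52
```

View pics/a7.png

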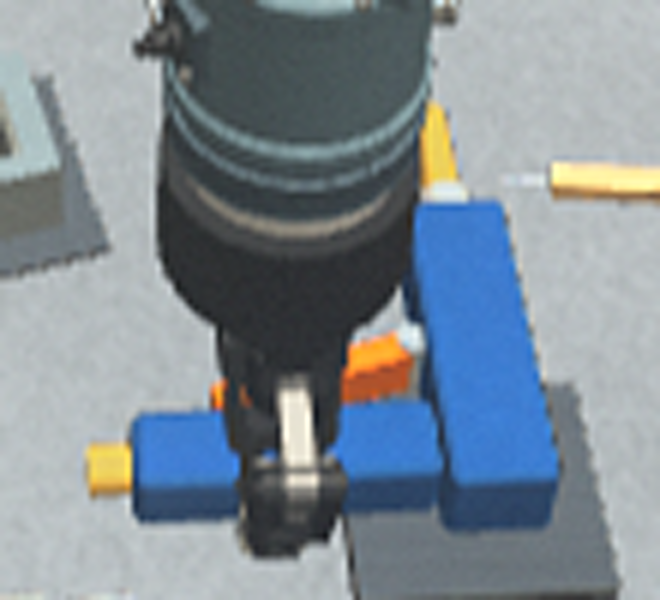

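The trigger has swung in and the gap is 42.7 mm, which is a full squeeze. Now I release, wait and lift.

```bash
python3 -m jog '[{"ax":0,"ay":0,"az":0,"x":0,"y":0,"z":0,"jaw":0},{"ax":0,"ay":0,"az":0,"x":0,"y":0,"z":0,"jaw":0},{"ax":0,"ay":0,"az":0,"x":0,"y":0,"z":0,"jaw":0},{"ax":0,"ay":0,"az":0,"x":0,"y":0,"z":0,"jaw":0},{"ax":0,"ay":0,"az":0,"x":0,"y":0,"z":0,"jaw":0},{"ax":0,"ay":0,"az":0,"x":0,"y":0,"z":0,"jaw":0},{"ax":0,"ay":0,"az":0,"x":-0.05,"y":0,"z":0,"jaw":0},{"ax":0,"ay":0,"az":0,"x":-0.11,"y":0,"z":0,"jaw":0},{"ax":0,"ay":0,"az":0,"x":-0.16,"y":0,"z":0,"jaw":0},{"ax":0,"ay":0,"az":0,"x":-0.16,"y":0,"z":0,"jaw":0}]'; python3 -c "
from h import *
plan((.5137,.0004,.19),-5)"
```

```text
t: 21.82
eef_pos: [0.529, -0.329, 0.2052]
ee_rot: [-0.541, 1.561, -0.655]
ft_force: [0.5, 0.6, 0.3]
finger_gap: 0.0853
turn [88.5  0.6 -0.1] shift [ 0.013   0.3256 -0.0528] psi now 83.47 q [-0.66  0.48  0.16  1.25  0.   -0.54] t 21.82
```

```bash
python3 -m jog '[{"ax":88.5,"ay":0,"az":0,"x":0,"y":0.326,"z":-0.053,"jaw":0.2},{"ax":88.5,"ay":0,"az":0,"x":0,"y":0.326,"z":-0.053,"jaw":0.2},{"ax":88.5,"ay":0,"az":0,"x":0,"y":0.326,"z":-0.053,"jaw":0.2},{"ax":88.5,"ay":0,"az":0,"x":0,"y":0.326,"z":-0.053,"jaw":0.2},{"ax":88.5,"ay":0,"az":0,"x":0,"y":0.326,"z":-0.053,"jaw":0.2},{"ax":88.5,"ay":0,"az":0,"x":0,"y":0.326,"z":-0.053,"jaw":0.2},{"ax":88.5,"ay":0,"az":0,"x":0,"y":0.326,"z":-0.053,"jaw":0.2},{"ax":88.5,"ay":0,"az":0,"x":0,"y":0.326,"z":-0.053,"jaw":0.2},{"ax":88.5,"ay":0,"az":0,"x":0,"y":0.326,"z":-0.053,"jaw":0.2},{"ax":88.5,"ay":0,"az":0,"x":0,"y":0.326,"z":-0.053,"jaw":0.2}]';python3 -m jog '[{"ax":0,"ay":0,"az":0,"x":0,"y":0,"z":0,"jaw":0.2},{"ax":0,"ay":0,"az":0,"x":0,"y":0,"z":0,"jaw":0.2}]'; python3 -c "
from h import *
plan((.5137,.0004,.09),-5)
q,e=arm.camera('side')
c=blob(q,(5,150,120),(18,255,255),(255,290,310,330))[0]
q0=np.load('/tmp/side0.npz')['p'];c0=blob(q0,(5,150,120),(18,255,255),(255,290,310,330))[0]
print('trigger',cv2.minAreaRect(c),cv2.minAreaRect(c0))
d=cv2.absdiff(q,q0).max(2);cv2.imwrite('pics/a8.png',cv2.resize(q[120:370,130:330],(480,600)))
"
```

```text
t: 23.08
eef_pos: [0.51, 0.003, 0.1986]
ee_rot: [-1.632, 1.569, 2.994]
ft_force: [-0.4, -0.6, -0.9]
finger_gap: 0.0683
t: 23.32
eef_pos: [0.5106, 0.0029, 0.1994]
ee_rot: [-1.667, 1.57, 2.958]
ft_force: [-0.8, -0.6, -0.5]
finger_gap: 0.0686
turn [ 0. -0.  0.] shift [0.1094 0.0033 0.0022] psi now -5.0 q [-0.12  0.26 -0.17  1.14  0.    1.54] t 23.32
trigger ((285.4261779785156, 310.07977294921875), (8.724319458007812, 33.20621871948242), 87.79740142822266) ((285.40948486328125, 310.0995788574219), (8.894684791564941, 33.248043060302734), 87.27368927001953)
```

View pics/a8.png

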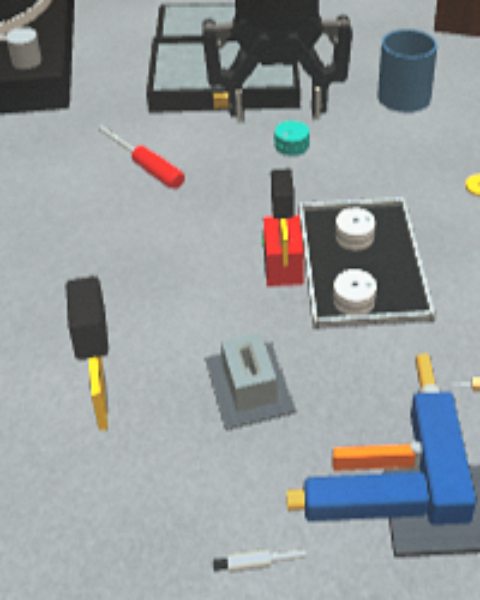

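The trigger is back at rest, its side-view blob matching the start. The guard is home at (283,225) and both pucks are in the tray. Next I regrasp the guard.

```bash
python3 -m jog '[{"ax":0,"ay":0,"az":0,"x":0.05,"y":0.0033,"z":0.0022,"jaw":0.2},{"ax":0,"ay":0,"az":0,"x":0.09,"y":0.0033,"z":0.0022,"jaw":0.2},{"ax":0,"ay":0,"az":0,"x":0.109,"y":0.0033,"z":0.0022,"jaw":0.2},{"ax":0,"ay":0,"az":0,"x":0.109,"y":0.0033,"z":0.0022,"jaw":0.3},{"ax":0,"ay":0,"az":0,"x":0.109,"y":0.0033,"z":0.0022,"jaw":0.6},{"ax":0,"ay":0,"az":0,"x":0.109,"y":0.0033,"z":0.0022,"jaw":1},{"ax":0,"ay":0,"az":0,"x":0.109,"y":0.0033,"z":0.0022,"jaw":1},{"ax":0,"ay":0,"az":0,"x":0.109,"y":0.0033,"z":0.0022,"jaw":1},{"ax":0,"ay":0,"az":0,"x":0.109,"y":0.0033,"z":0.0022,"jaw":1}]'; python3 -c "
from h import *
plan((.5137,.0004,.09),-5)"
```

```text
t: 24.5
eef_pos: [0.5151, 0.0003, 0.092]
ee_rot: [1.565, 1.568, -0.093]
ft_force: [-0.5, -0.5, 5.8]
finger_gap: 0.0212
turn [-0.   0.  -0.2] shift [ 0.002  -0.0014  0.    ] psi now -5.03 q [-0.12  0.34 -0.35  0.88  0.    1.54] t 24.5
```

```bash
python3 -m jog '[{"ax":0,"ay":0,"az":0,"x":-0.03,"y":0,"z":0,"jaw":1},{"ax":0,"ay":0,"az":0,"x":-0.07,"y":0,"z":0,"jaw":1},{"ax":0,"ay":0,"az":0,"x":-0.09,"y":0,"z":0,"jaw":1},{"ax":0,"ay":0,"az":0,"x":-0.09,"y":0,"z":0,"jaw":1},{"ax":0,"ay":0,"az":0,"x":-0.09,"y":0,"z":0,"jaw":1}]';  python3 -c "
from h import *
plan((.454,-.159,.15),7.5);print(arm.observe()['finger_gap'])"
```

```text
t: 25.12
eef_pos: [0.5131, 0.0005, 0.1796]
ee_rot: [-1.681, 1.569, 2.943]
ft_force: [-0.6, -0.5, -2.1]
finger_gap: 0.0213
turn [-12.5  -0.    0.1] shift [ 0.0296 -0.0449  0.1641] psi now -5.03 q [-0.12  0.28 -0.2   1.1   0.    1.54] t 25.12
0.0213003406379355
```

```bash
python3 -m jog '[{"ax":-12.5,"ay":0,"az":0,"x":0,"y":-0.045,"z":0.164,"jaw":1},{"ax":-12.5,"ay":0,"az":0,"x":0,"y":-0.045,"z":0.164,"jaw":1},{"ax":-12.5,"ay":0,"az":0,"x":0,"y":-0.045,"z":0.164,"jaw":1},{"ax":-12.5,"ay":0,"az":0,"x":0,"y":-0.045,"z":0.164,"jaw":1},{"ax":-12.5,"ay":0,"az":0,"x":0.03,"y":-0.045,"z":0.164,"jaw":1},{"ax":-12.5,"ay":0,"az":0,"x":0.03,"y":-0.045,"z":0.164,"jaw":1},{"ax":-12.5,"ay":0,"az":0,"x":0.03,"y":-0.045,"z":0.164,"jaw":1},{"ax":-12.5,"ay":0,"az":0,"x":0.03,"y":-0.045,"z":0.164,"jaw":1}]';  python3 -c "
from h import *
plan((.454,-.159,.105),7.5);print(arm.observe()['finger_gap'])"
```

```text
t: 26.12
eef_pos: [0.4554, -0.1587, 0.1514]
ee_rot: [1.092, 1.57, -0.348]
ft_force: [1.1, -0.4, -1.3]
finger_gap: 0.0214
turn [ 0.   0.  -0.1] shift [ 0.0464 -0.0014  0.    ] psi now 7.52 q [-0.47  0.23 -0.33  1.    0.    0.97] t 26.12
0.02144089200258549
```

```bash
python3 -m jog '[{"ax":0,"ay":0,"az":0,"x":0.02,"y":-0.001,"z":0,"jaw":1},{"ax":0,"ay":0,"az":0,"x":0.034,"y":-0.001,"z":0,"jaw":1},{"ax":0,"ay":0,"az":0,"x":0.034,"y":-0.001,"z":0,"jaw":1},{"ax":0,"ay":0,"az":0,"x":0.04,"y":-0.001,"z":0,"jaw":1},{"ax":0,"ay":0,"az":0,"x":0.046,"y":-0.001,"z":0,"jaw":1},{"ax":0,"ay":0,"az":0,"x":0.046,"y":-0.001,"z":0,"jaw":1}]';  python3 -c "
from h import *
plan((.454,-.159,.082),7.5);print(arm.observe()['ft_force'],arm.observe()['ft_torque'])"
```

```text
t: 26.88
eef_pos: [0.4544, -0.1592, 0.1046]
ee_rot: [1.588, 1.569, 0.148]
ft_force: [1.4, -0.5, -2.1]
finger_gap: 0.0212
turn [-0.  -0.  -0.1] shift [ 0.0226 -0.0004 -0.0002] psi now 7.47 q [-0.47  0.27 -0.41  0.89  0.    0.97] t 26.88
[ 1.44314481 -0.47484716 -2.10190554] [ 0.04996823 -0.59650206 -0.01211396]
```

```bash
python3 -m jog '[{"ax":0,"ay":0,"az":0,"x":0.007,"y":0,"z":0,"jaw":1},{"ax":0,"ay":0,"az":0,"x":0.014,"y":0,"z":0,"jaw":1},{"ax":0,"ay":0,"az":0,"x":0.02,"y":0,"z":0,"jaw":1},{"ax":0,"ay":0,"az":0,"x":0.0235,"y":0,"z":0,"jaw":1},{"ax":0,"ay":0,"az":0,"x":0.0235,"y":0,"z":0,"jaw":1},{"ax":0,"ay":0,"az":0,"x":0.0235,"y":0,"z":0,"jaw":1}]';  python3 -c "
from h import *
plan((.454,-.159,.082),7.5);print(arm.observe()['ft_force'],arm.observe()['ft_torque'])"
```

```text
t: 27.62
eef_pos: [0.4544, -0.1592, 0.0821]
ee_rot: [1.343, 1.569, -0.098]
ft_force: [0.5, 2.2, 7.1]
finger_gap: 0.0215
turn [-0.   0.  -0.1] shift [ 0.0001 -0.0004 -0.0002] psi now 7.48 q [-0.47  0.29 -0.45  0.83  0.    0.97] t 27.62
[0.53147522 2.17752636 7.11217404] [ 0.3419165  -0.29333894 -0.05370165]
```

```bash
python3 -m jog '[{"ax":0,"ay":0,"az":0,"x":0,"y":0,"z":0,"jaw":0.3},{"ax":0,"ay":0,"az":0,"x":0,"y":0,"z":0,"jaw":0.3},{"ax":0,"ay":0,"az":0,"x":0,"y":0,"z":0,"jaw":0.3},{"ax":0,"ay":0,"az":0,"x":-0.03,"y":0,"z":0,"jaw":0.3},{"ax":0,"ay":0,"az":0,"x":-0.09,"y":0,"z":0,"jaw":0.3},{"ax":0,"ay":0,"az":0,"x":-0.11,"y":0,"z":0,"jaw":0.3},{"ax":0,"ay":0,"az":0,"x":-0.11,"y":0,"z":0,"jaw":0.3}]';  python3 - <<'E'
from h import *
q,e=arm.camera('side');p,_=arm.camera('top')
q0=np.load('/tmp/side0.npz')['p']
for z in (q0,q):
    c=blob(z,(20,120,100),(35,255,255),(220,250,250,300))[0];print('yellow',cv2.minAreaRect(c),cv2.boundingRect(c))
cv2.imwrite('pics/a9.png',np.hstack([cv2.resize(q[200:320,200:320],(600,600),interpolation=2)]))
for c in blob(p,(0,0,150),(179,60,255),(237,148,303,197),60)[:3]:print('puck',rectw('top',c,.030))
plan((.600,-.048,.10),85)
E
```

```text
t: 28.5
eef_pos: [0.4548, -0.1598, 0.1926]
ee_rot: [0.938, 1.567, -0.503]
ft_force: [-0.2, 0.1, 0.1]
finger_gap: 0.0598
yellow ((236.50003051757812, 269.5000305175781), (12.016655921936035, 2.5298221111297607), 71.56505584716797) (234, 264, 6, 12)
yellow ((237.0, 281.0), (4.0, 10.0), 0.0) (235, 276, 5, 11)
puck ((0.6003212928771973, -0.007705681025981903), (0.18909092247486115, 0.13990163803100586), 89.22954559326172)
turn [-77.5  -0.1   0. ] shift [ 0.0899  0.1603 -0.0907] psi now 7.47 q [-0.47  0.21 -0.26  1.1  -0.    0.97] t 28.6
```

View pics/a9.png

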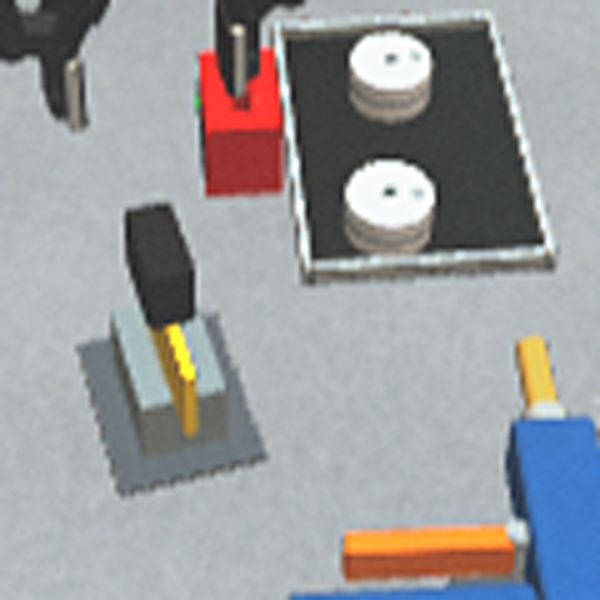

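The guard is fully home in the parking block: the yellow screen rests on the grey top, with the grip at crop (160,262). Both pucks are still in the tray. I'll measure the pucks and the case bed.

```bash
python3 - <<'E'
from h import *
p,d=arm.camera('top')
h=cv2.cvtColor(p,cv2.COLOR_BGR2HSV);m=cv2.inRange(h,np.array((0,0,140)),np.array((179,60,255)))
k=np.zeros_like(m);k[153:191,243:297]=255;m&=k
n,l,s,c=cv2.connectedComponentsWithStats(m)
for i in range(1,n):
    if s[i,4]>80:
        print(s[i],ray('top',c[i],.030))
plan((.600,-.048,.10),85)
a=np.radians(-5.9)
for x in (-.045,.045):print('case',.4885+x*np.cos(a),.3916+x*np.sin(a))
E
```

```text
[249 164  16  16 199] [0.60268983 0.03059336 0.03      ]
[283 171  14  16 180] [ 0.5803908  -0.06715708  0.03      ]
turn [-77.5  -0.2   0.1] shift [ 0.0893  0.1608 -0.0904] psi now 7.47 q [-0.47  0.21 -0.26  1.1  -0.    0.97] t 28.65
case 0.44373837322972715 0.3962256641554261
case 0.5332616267702728 0.3869743358445739
```

Puck A lies closer to the tray corner than where I placed it: at a3 it was already at pixel (290,179), against (284,173) in a2. It was knocked but is still inside the limits. I'll pick it with the fingertips kept above the lip.

```bash
python3 -m jog '[{"ax":-77.5,"ay":0,"az":0,"x":0,"y":0.135,"z":-0.105,"jaw":0.2},{"ax":-77.5,"ay":0,"az":0,"x":0,"y":0.135,"z":-0.105,"jaw":0.2},{"ax":-77.5,"ay":0,"az":0,"x":0,"y":0.135,"z":-0.105,"jaw":0.2},{"ax":-77.5,"ay":0,"az":0,"x":0,"y":0.135,"z":-0.105,"jaw":0.2},{"ax":-77.5,"ay":0,"az":0,"x":0,"y":0.135,"z":-0.105,"jaw":0.2},{"ax":-77.5,"ay":0,"az":0,"x":0,"y":0.135,"z":-0.105,"jaw":0.2},{"ax":-77.5,"ay":0,"az":0,"x":0,"y":0.135,"z":-0.105,"jaw":0.2},{"ax":-77.5,"ay":0,"az":0,"x":0.08,"y":0.135,"z":-0.105,"jaw":0.2},{"ax":-77.5,"ay":0,"az":0,"x":0.08,"y":0.135,"z":-0.105,"jaw":0.2},{"ax":-77.5,"ay":0,"az":0,"x":0.08,"y":0.135,"z":-0.105,"jaw":0.2}]';  python3 - <<'E'
from h import *
X=ray('top',(290.3,178.7),.030);X[2]=.014;print(X)
plan(X,85)
q,e=arm.camera('side')
m=cv2.inRange(cv2.cvtColor(q,cv2.COLOR_BGR2HSV),np.array((0,0,200)),np.array((179,40,255)))
print('pred',pix('side',(X[0],X[1],.030)))
cv2.imwrite('pics/b1.png',cv2.resize(q[180:280,220:340],(720,600),interpolation=2))
E
```

```text
t: 29.9
eef_pos: [0.5707, -0.0369, 0.1075]
ee_rot: [3.044, 1.563, 2.956]
ft_force: [1.0, 0.3, 0.6]
finger_gap: 0.0681
[ 0.57980503 -0.06743605  0.014     ]
turn [-0.  -0.4 -0. ] shift [ 0.0934 -0.0297  0.0125] psi now 84.97 q [-0.18  0.44 -0.15  0.99  0.   -0.09] t 29.9
pred [276.21004955 238.11817786]
```

View pics/b1.png

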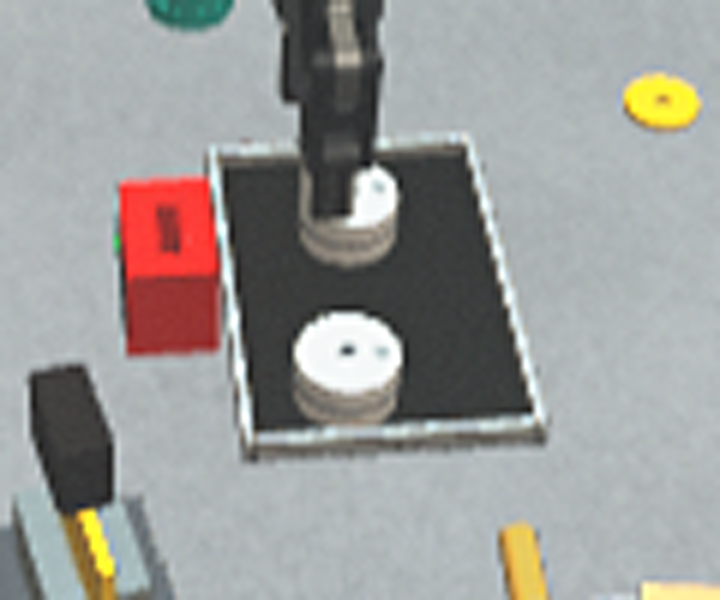

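Puck A is at crop (348,350), matching the top-view estimate.

```bash
python3 -m jog '[{"ax":0,"ay":0,"az":0,"x":0.02,"y":-0.0295,"z":0.013,"jaw":0.2},{"ax":0,"ay":0,"az":0,"x":0.04,"y":-0.0295,"z":0.013,"jaw":0.2},{"ax":0,"ay":0,"az":0,"x":0.04,"y":-0.0295,"z":0.013,"jaw":0.2},{"ax":0,"ay":0,"az":0,"x":0.04,"y":-0.0295,"z":0.013,"jaw":0.2}]';  python3 - <<'E'
from h import *
plan((.581,-.067,.014),85)
E
```

```text
t: 30.45
eef_pos: [0.585, -0.0679, 0.0724]
ee_rot: [-0.03, 1.569, -0.117]
ft_force: [0.2, 0.3, -0.2]
finger_gap: 0.0683
turn [-0.   0.1  0. ] shift [ 0.0584  0.0006 -0.0042] psi now 84.99 q [-0.22  0.49 -0.16  0.91  0.   -0.14] t 30.45
```

```bash
python3 -m jog '[{"ax":0,"ay":0,"az":0,"x":0.03,"y":0,"z":-0.004,"jaw":0.2},{"ax":0,"ay":0,"az":0,"x":0.05,"y":0,"z":-0.004,"jaw":0.2},{"ax":0,"ay":0,"az":0,"x":0.058,"y":0,"z":-0.004,"jaw":0.2},{"ax":0,"ay":0,"az":0,"x":0.058,"y":0,"z":-0.004,"jaw":0.2},{"ax":0,"ay":0,"az":0,"x":0.058,"y":0,"z":-0.004,"jaw":0.4},{"ax":0,"ay":0,"az":0,"x":0.058,"y":0,"z":-0.004,"jaw":1},{"ax":0,"ay":0,"az":0,"x":0.058,"y":0,"z":-0.004,"jaw":1},{"ax":0,"ay":0,"az":0,"x":0.058,"y":0,"z":-0.004,"jaw":1},{"ax":0,"ay":0,"az":0,"x":0.058,"y":0,"z":-0.004,"jaw":1}]';  python3 - <<'E'
from h import *
plan((.581,-.067,.014),85)
E
```

```text
t: 31.58
eef_pos: [0.5816, -0.0679, 0.0149]
ee_rot: [-0.092, 1.568, -0.179]
ft_force: [-1.2, 0.3, 6.3]
finger_gap: 0.0432
turn [-0.   0.2  0. ] shift [ 0.0009  0.0008 -0.0006] psi now 84.97 q [-0.22  0.55 -0.24  0.78  0.   -0.14] t 31.57
```

```bash
python3 -m jog '[{"ax":0,"ay":0,"az":0,"x":-0.05,"y":0,"z":0,"jaw":1},{"ax":0,"ay":0,"az":0,"x":-0.11,"y":0,"z":0,"jaw":1},{"ax":0,"ay":0,"az":0,"x":-0.12,"y":0,"z":0,"jaw":1}]';  python3 - <<'E'
from h import *
plan((.5333,.387,.10),85);print(arm.observe()['finger_gap'])
E
```

```text
t: 31.95
eef_pos: [0.5838, -0.0684, 0.1385]
ee_rot: [-0.126, 1.561, -0.214]
ft_force: [0.7, -0.7, -2.2]
finger_gap: 0.0434
turn [-0.   0.5  0.1] shift [ 0.0371  0.4493 -0.0906] psi now 84.97 q [-0.22  0.43 -0.08  1.05  0.   -0.14] t 31.95
0.04335235659521552
```

```bash
python3 -m jog '[{"ax":0,"ay":0,"az":0,"x":0,"y":0.449,"z":-0.09,"jaw":1},{"ax":0,"ay":0,"az":0,"x":0,"y":0.449,"z":-0.09,"jaw":1},{"ax":0,"ay":0,"az":0,"x":0,"y":0.449,"z":-0.09,"jaw":1},{"ax":0,"ay":0,"az":0,"x":0,"y":0.449,"z":-0.09,"jaw":1},{"ax":0,"ay":0,"az":0,"x":0,"y":0.449,"z":-0.09,"jaw":1},{"ax":0,"ay":0,"az":0,"x":0,"y":0.449,"z":-0.09,"jaw":1},{"ax":0,"ay":0,"az":0,"x":0,"y":0.449,"z":-0.09,"jaw":1},{"ax":0,"ay":0,"az":0,"x":0.035,"y":0.449,"z":-0.09,"jaw":1},{"ax":0,"ay":0,"az":0,"x":0.035,"y":0.449,"z":-0.09,"jaw":1},{"ax":0,"ay":0,"az":0,"x":0.035,"y":0.449,"z":-0.09,"jaw":1}]';  python3 - <<'E'
from h import *
plan((.5333,.387,.036),85);print(arm.observe()['finger_gap'])
E
```

```text
t: 33.2
eef_pos: [0.5297, 0.3865, 0.0979]
ee_rot: [-2.206, 1.569, -2.295]
ft_force: [0.0, 0.3, -0.5]
finger_gap: 0.0438
turn [-0.1 -0.1  0.1] shift [0.0619 0.0009 0.0036] psi now 84.94 q [ 0.53  0.6   0.1   1.06 -0.    0.62] t 33.2
0.04377795599842228
```

```bash
python3 -m jog '[{"ax":0,"ay":0,"az":0,"x":0.03,"y":0,"z":0,"jaw":1},{"ax":0,"ay":0,"az":0,"x":0.052,"y":0,"z":0,"jaw":1},{"ax":0,"ay":0,"az":0,"x":0.061,"y":0,"z":0,"jaw":1},{"ax":0,"ay":0,"az":0,"x":0.061,"y":0,"z":0,"jaw":1},{"ax":0,"ay":0,"az":0,"x":0.061,"y":0,"z":0,"jaw":0.2},{"ax":0,"ay":0,"az":0,"x":0.061,"y":0,"z":0,"jaw":0.2},{"ax":0,"ay":0,"az":0,"x":0.061,"y":0,"z":0,"jaw":0.2},{"ax":0,"ay":0,"az":0,"x":0.02,"y":0,"z":0,"jaw":0.2},{"ax":0,"ay":0,"az":0,"x":-0.04,"y":0,"z":0,"jaw":0.2},{"ax":0,"ay":0,"az":0,"x":-0.05,"y":0,"z":0,"jaw":0.2}]';  python3 - <<'E'
from h import *
plan((.605,.031,.08),85)
E
```

```text
t: 34.45
eef_pos: [0.5328, 0.3895, 0.1541]
ee_rot: [0.629, 1.561, 0.541]
ft_force: [1.3, 1.0, -0.1]
finger_gap: 0.0685
turn [-0.   0.5 -0.3] shift [ 0.0728 -0.3512  0.1026] psi now 84.99 q [0.54 0.57 0.19 1.18 0.   0.62] t 34.45
```

```bash
python3 -m jog '[{"ax":0,"ay":0,"az":0,"x":0,"y":-0.351,"z":0.102,"jaw":0.2},{"ax":0,"ay":0,"az":0,"x":0,"y":-0.351,"z":0.102,"jaw":0.2},{"ax":0,"ay":0,"az":0,"x":0,"y":-0.351,"z":0.102,"jaw":0.2},{"ax":0,"ay":0,"az":0,"x":0,"y":-0.351,"z":0.102,"jaw":0.2},{"ax":0,"ay":0,"az":0,"x":0,"y":-0.351,"z":0.102,"jaw":0.2},{"ax":0,"ay":0,"az":0,"x":0,"y":-0.351,"z":0.102,"jaw":0.2},{"ax":0,"ay":0,"az":0,"x":0.07,"y":-0.351,"z":0.102,"jaw":0.2},{"ax":0,"ay":0,"az":0,"x":0.07,"y":-0.351,"z":0.102,"jaw":0.2},{"ax":0,"ay":0,"az":0,"x":0.07,"y":-0.351,"z":0.102,"jaw":0.2}]';  python3 - <<'E'
from h import *
plan((.605,.031,.012),85)
# puck B still at side pixel?
q,e=arm.camera('side')
def pk(z):
    m=cv2.inRange(cv2.cvtColor(z,cv2.COLOR_BGR2HSV),np.array((0,0,225)),np.array((179,30,255)))
    n,l,s,c=cv2.connectedComponentsWithStats(m);return [(s[i].tolist(),c[i].round(1)) for i in range(1,n) if s[i,4]>25]
print(pk(q),pix('side',(.605,.031,.030)))
E
```

```text
t: 35.58
eef_pos: [0.6, 0.0295, 0.078]
ee_rot: [3.107, 1.569, 3.02]
ft_force: [0.1, 0.3, 0.0]
finger_gap: 0.0686
turn [ 0.  -0.1 -0. ] shift [0.066  0.0019 0.005 ] psi now 85.02 q [-0.06  0.51 -0.11  0.95  0.    0.03] t 35.58
[([346, 119, 18, 26, 38], array([354.7, 131.7])), ([229, 138, 13, 7, 68], array([235. , 140.7])), ([270, 207, 16, 11, 130], array([277.7, 211.8])), ([300, 211, 11, 40, 50], array([305.1, 231.7])), ([257, 225, 5, 28, 37], array([259.2, 238.5])), ([445, 256, 54, 73, 174], array([472.6, 293.2]))] [277.65030997 211.69228522]
```

```bash
python3 -m jog '[{"ax":0,"ay":0,"az":0,"x":0.03,"y":0.001,"z":0.003,"jaw":0.2},{"ax":0,"ay":0,"az":0,"x":0.055,"y":0.001,"z":0.003,"jaw":0.2},{"ax":0,"ay":0,"az":0,"x":0.065,"y":0.001,"z":0.003,"jaw":0.2},{"ax":0,"ay":0,"az":0,"x":0.065,"y":0.001,"z":0.003,"jaw":0.4},{"ax":0,"ay":0,"az":0,"x":0.065,"y":0.001,"z":0.003,"jaw":1},{"ax":0,"ay":0,"az":0,"x":0.065,"y":0.001,"z":0.003,"jaw":1},{"ax":0,"ay":0,"az":0,"x":0.065,"y":0.001,"z":0.003,"jaw":1},{"ax":0,"ay":0,"az":0,"x":0.065,"y":0.001,"z":0.003,"jaw":1}]'; python3 -m jog '[{"ax":0,"ay":0,"az":0,"x":-0.05,"y":0,"z":0,"jaw":1},{"ax":0,"ay":0,"az":0,"x":-0.11,"y":0,"z":0,"jaw":1},{"ax":0,"ay":0,"az":0,"x":-0.13,"y":0,"z":0,"jaw":1},{"ax":0,"ay":0,"az":0,"x":-0.13,"y":0,"z":0,"jaw":1}]'; python3 - <<'E'
from h import *
plan((.4437,.396,.10),85)
E
```

```text
t: 36.62
eef_pos: [0.6054, 0.0299, 0.0151]
ee_rot: [0.193, 1.567, 0.105]
ft_force: [-1.5, -0.1, 6.4]
finger_gap: 0.0438
t: 37.12
eef_pos: [0.6057, 0.0295, 0.1456]
ee_rot: [0.029, 1.566, -0.059]
ft_force: [0.2, 0.1, -1.6]
finger_gap: 0.0433
turn [-0.   0.3 -0. ] shift [ 0.0447  0.3508 -0.1937] psi now 84.97 q [-0.06  0.47  0.    1.1  -0.    0.03] t 37.12
```

```bash
python3 -m jog '[{"ax":0,"ay":0,"az":0,"x":0,"y":0.351,"z":-0.193,"jaw":1},{"ax":0,"ay":0,"az":0,"x":0,"y":0.351,"z":-0.193,"jaw":1},{"ax":0,"ay":0,"az":0,"x":0,"y":0.351,"z":-0.193,"jaw":1},{"ax":0,"ay":0,"az":0,"x":0,"y":0.351,"z":-0.193,"jaw":1},{"ax":0,"ay":0,"az":0,"x":0,"y":0.351,"z":-0.193,"jaw":1},{"ax":0,"ay":0,"az":0,"x":0,"y":0.351,"z":-0.193,"jaw":1},{"ax":0,"ay":0,"az":0,"x":0,"y":0.351,"z":-0.193,"jaw":1},{"ax":0,"ay":0,"az":0,"x":0.045,"y":0.351,"z":-0.193,"jaw":1},{"ax":0,"ay":0,"az":0,"x":0.045,"y":0.351,"z":-0.193,"jaw":1},{"ax":0,"ay":0,"az":0,"x":0.045,"y":0.351,"z":-0.193,"jaw":1}]';  python3 - <<'E'
from h import *
plan((.4437,.396,.036),85);print(arm.observe()['finger_gap'])
E
```

```text
t: 38.38
eef_pos: [0.442, 0.3955, 0.0979]
ee_rot: [-2.425, 1.569, -2.514]
ft_force: [0.7, -0.6, -0.1]
finger_gap: 0.0437
turn [-0.1 -0.1  0.1] shift [0.0619 0.0007 0.0018] psi now 84.94 q [ 0.62  0.48 -0.11  0.98 -0.    0.71] t 38.38
0.04374296002762154
```

```bash
python3 -m jog '[{"ax":0,"ay":0,"az":0,"x":0.03,"y":0,"z":0,"jaw":1},{"ax":0,"ay":0,"az":0,"x":0.052,"y":0,"z":0,"jaw":1},{"ax":0,"ay":0,"az":0,"x":0.061,"y":0,"z":0,"jaw":1},{"ax":0,"ay":0,"az":0,"x":0.061,"y":0,"z":0,"jaw":1},{"ax":0,"ay":0,"az":0,"x":0.061,"y":0,"z":0,"jaw":0.2},{"ax":0,"ay":0,"az":0,"x":0.061,"y":0,"z":0,"jaw":0.2},{"ax":0,"ay":0,"az":0,"x":0.061,"y":0,"z":0,"jaw":0.2},{"ax":0,"ay":0,"az":0,"x":0.02,"y":0,"z":0,"jaw":0.2},{"ax":0,"ay":0,"az":0,"x":-0.04,"y":0,"z":0,"jaw":0.2},{"ax":0,"ay":0,"az":0,"x":-0.08,"y":0,"z":0,"jaw":0.2}]'; python3 -m jog '[{"ax":0,"ay":0,"az":0,"x":-0.03,"y":-0.25,"z":0,"jaw":0},{"ax":0,"ay":0,"az":0,"x":-0.03,"y":-0.25,"z":0,"jaw":0},{"ax":0,"ay":0,"az":0,"x":-0.03,"y":-0.25,"z":0,"jaw":0},{"ax":0,"ay":0,"az":0,"x":-0.03,"y":-0.25,"z":0,"jaw":0},{"ax":0,"ay":0,"az":0,"x":-0.03,"y":-0.25,"z":0,"jaw":0},{"ax":0,"ay":0,"az":0,"x":-0.03,"y":-0.25,"z":0,"jaw":0}]';  python3 - <<'E'
from h import *
p,d=arm.camera('top');W=cloud('top',d)
h=cv2.cvtColor(p,cv2.COLOR_BGR2HSV);m=cv2.inRange(h,np.array((0,0,170)),np.array((179,60,255)))
k=np.zeros_like(m);k[170:255,104:165]=255;m&=k
n,l,s,c=cv2.connectedComponentsWithStats(m)
a=np.radians(-5.9)
for i in range(1,n):
    if s[i,4]>40:
        X=ray('top',c[i],.05);D=X[:2]-[.4885,.3916]
        Z=W[...,2][l==i];print(s[i],X.round(4),'local',D[0]*np.cos(a)+D[1]*np.sin(a),-D[0]*np.sin(a)+D[1]*np.cos(a),np.percentile(Z,[5,50,95]).round(4))
q,e=arm.camera('side')
im=np.zeros((600,800,3),np.uint8);im[:]=cv2.resize(q[70:340,60:420],(800,600),interpolation=2);im[:240,:320]=cv2.resize(p[165:255,100:220],(320,240))
cv2.imwrite('pics/end.png',im)
E
```

```text
t: 39.62
eef_pos: [0.4431, 0.3969, 0.1814]
ee_rot: [0.727, 1.567, 0.64]
ft_force: [0.9, 0.5, 0.3]
finger_gap: 0.0683
t: 40.38
eef_pos: [0.4207, 0.1472, 0.2085]
ee_rot: [0.766, 1.57, 0.677]
ft_force: [-0.3, 0.0, 0.0]
finger_gap: 0.0853
[123 190  16  16 205] [0.5308 0.3873 0.05  ] local 0.04255315353888011 0.00011259459369883373 [0.0455 0.0507 0.0535]
[119 221  17  12 134] [0.4485 0.3962 0.05  ] local -0.040231069690541084 0.00045381782473852966 [0.0461 0.051  0.054 ]
```

View pics/end.png

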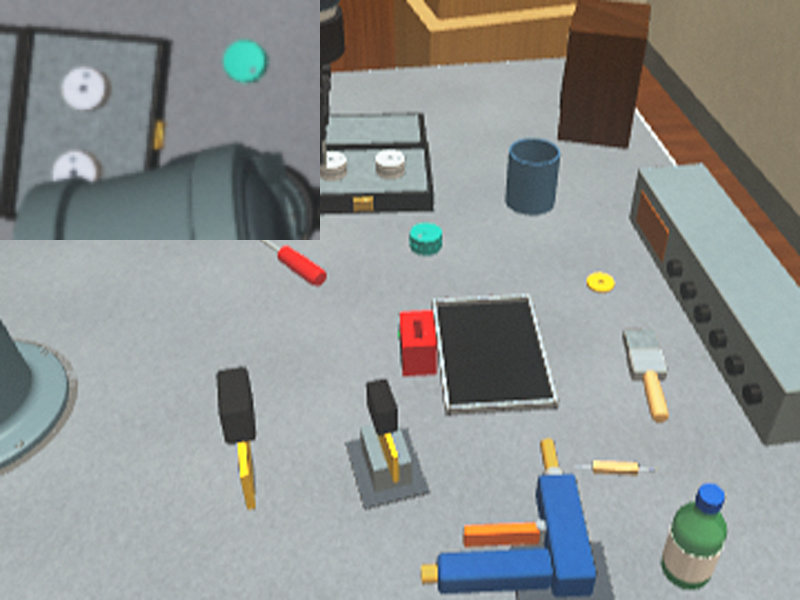

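Both pucks lie flat in the case (inset (83,88) and (73,168), tops at about 50 mm). The guard is parked, the trigger is out, and the tray is empty.

```bash
python3 -c "
from plant import arm
print(arm.close_job(),arm.observe()['t'])"
```

```text
the job is handed in; nothing more can be done
the job is handed in; nothing more can be done
```

I carried out every step in order and handed the job in at about 40 s; no verdict was reported.

- **Pucks into the tray:** two pucks were present, and I laid both flat in the tray.
- **Guard into the red switch:** I pushed it fully home, with about 5 N of contact at the expected height.
- **Trigger:** I squeezed it until the gap across grip and trigger was 42.7 mm, then let it go. The side view showed it back at its start position.
- **Guard back in the parking block:** it went in until about 7 N of contact at the expected height, and the picture shows it seated.
- **Pucks into the case:** they lie about 42 and 40 mm either side of the foam's centre along x. Their tops are at about 50 mm, which fits lying flat on the foam. The second puck was partly hidden by the arm in the top view, but the part in view fits.

**Checks that disagreed:**
- One puck turned up about 25–30 mm from where I had put it in the tray. It stayed within the limits, so I re-measured it before picking it up.
- The side camera reads about 2 mm differently from the top camera and the arm. I allowed for that when lining up with the switch slot.

In the last picture the bystanders in view look undisturbed. The plug was out of frame, but it had not been approached.

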